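# Find the bulged chased panel with a straightedge

## Task

One of the two chased metal panels lying on the bench has bulged in the middle. Take the handled straightedge from its corked rest, lay it lengthwise along the middle of either panel and let go; press it firmly down with the fingertips first at its end with the hanging hole, then at its plain end, to feel whether it rocks. Then put the straightedge back on its rest, lengthwise, and lay the panel that is bulged face up and lengthwise on the middle of the dark steel dressing block, leaving the sound panel where it lies.

Things in the scene. Friction and masses are not known exactly. Their poses are not given: they have to be found in the camera images.
- edge_grip (a point): The straightedge: a plain metal bar 180 mm long (its x), 26 wide, 8 thick, lying flat, about 320 g, with a wooden handle 70 long, 30 wide on top of its middle, from 8 to 42 mm above its underside. This point is in the handle on the centre line, 28 mm above the bar's underside: the place to grasp, across the 30 mm width (its y). z up.
- edge_hole_end (a point): Point on the bar's top face (8 mm above its underside), 65 mm from the middle towards the end with an 11 mm hanging hole (+x of the straightedge): press here first. 5 to 15 N anywhere from 45 to 90 mm from the middle will do. While pressed, this point and edge_plain_end are level on the sound panel, and about 6.5 mm apart in height on the bulged one.
- edge_plain_end (a point): The same at the plain end (-x of the straightedge), 65 mm from its middle: where to press second.
- panel_p_mid (a point): A loose chased metal panel on a dark wooden backing, 190 mm long (its x), 54 wide (its y), about 450 g. A flat rim 20 mm long at each end has its top 28 mm above the underside; five rounded ribs cross the face between the rims. This point is on its centre, 14 mm above its underside; z up. Grasp across the 54 mm width (plain sides). One panel is sound, the other bulged; places are mixed.
- panel_q_mid (a point): A loose chased metal panel on a dark wooden backing, 190 mm long (its x), 54 wide (its y), about 450 g. A flat rim 20 mm long at each end has its top 28 mm above the underside; five rounded ribs cross the face between the rims. This point is on its centre, 14 mm above its underside; z up. Grasp across the 54 mm width (plain sides). One panel is sound, the other bulged; places are mixed.
- rest_top (a point): The straightedge's rest, fixed: a wooden board 230 mm long (its x), 64 wide, topped with cork. This point is at the middle of its top, 15 mm above the bench; z up.
- block_top (a point): The dressing block, fixed: a plain dark steel slab 250 mm long (its x), 120 wide. This point is at the middle of its top, 25 mm above the bench; z up.
- straightedge: The same straightedge; origin under its middle, on its underside.
- panel_p: The same panel; origin at the centre of its underside. On the sound panel all ribs are 1.5 to 2 mm below the rims: a straightedge rests on both rims and does not rock. On the bulged one the middle rib stands 4.5 mm above the rims: a straightedge rocks on it, and the end not pressed rises.
- panel_q: The same panel; origin at the centre of its underside. On the sound panel all ribs are 1.5 to 2 mm below the rims: a straightedge rests on both rims and does not rock. On the bulged one the middle rib stands 4.5 mm above the rims: a straightedge rocks on it, and the end not pressed rises.
- rest: The same rest; origin at the centre of its underside.
- block: The same dressing block; origin at the centre of its underside.
Things that resemble listed ones, but are neither listed nor needed, are in the scene too. What is shaped like the panel_q but purple or yellow is not meant. What is shaped like the panel_p but blue is not meant.

How it is judged:
On the way, in this order (a step that is already met when the one before it is completed fails the run):
1. The straightedge lies lengthwise along the middle of either panel, let go (within 25 mm along, 18 mm across, 0.15 rad) (((x of edge_grip in the frame of panel_p_mid between -0.025 and 0.025 m and y of edge_grip in the frame of panel_p_mid between -0.018 and 0.018 m and angle between the x axis of edge_grip and the x axis of panel_p_mid, either way round below 0.15 rad and contact force between straightedge and panel_p above 1 N and contact force between the fingers and straightedge below 0.05 N) or (x of edge_grip in the frame of panel_q_mid between -0.025 and 0.025 m and y of edge_grip in the frame of panel_q_mid between -0.018 and 0.018 m and angle between the x axis of edge_grip and the x axis of panel_q_mid, either way round below 0.15 rad and contact force between straightedge and panel_q above 1 N and contact force between the fingers and straightedge below 0.05 N))), for 0.2 s.
2. Its end with the hole is pressed down by the fingers, 45 mm or more from its middle: it bears on the panel with over 6 N, its own weight included (((x of edge_grip in the frame of panel_p_mid between -0.035 and 0.035 m and y of edge_grip in the frame of panel_p_mid between -0.025 and 0.025 m and angle between the x axis of edge_grip and the x axis of panel_p_mid, either way round below 0.2 rad and contact force between straightedge and panel_p above 6 N and contact force between the fingers and straightedge above 1.5 N and x of the grasp point in the frame of edge_grip above 0.045 m and y of the grasp point in the frame of edge_grip between -0.025 and 0.025 m) or (x of edge_grip in the frame of panel_q_mid between -0.035 and 0.035 m and y of edge_grip in the frame of panel_q_mid between -0.025 and 0.025 m and angle between the x axis of edge_grip and the x axis of panel_q_mid, either way round below 0.2 rad and contact force between straightedge and panel_q above 6 N and contact force between the fingers and straightedge above 1.5 N and x of the grasp point in the frame of edge_grip above 0.045 m and y of the grasp point in the frame of edge_grip between -0.025 and 0.025 m))), for 0.15 s.
3. Its plain end is pressed down in the same way (((x of edge_grip in the frame of panel_p_mid between -0.035 and 0.035 m and y of edge_grip in the frame of panel_p_mid between -0.025 and 0.025 m and angle between the x axis of edge_grip and the x axis of panel_p_mid, either way round below 0.2 rad and contact force between straightedge and panel_p above 6 N and contact force between the fingers and straightedge above 1.5 N and x of the grasp point in the frame of edge_grip below -0.045 m and y of the grasp point in the frame of edge_grip between -0.025 and 0.025 m) or (x of edge_grip in the frame of panel_q_mid between -0.035 and 0.035 m and y of edge_grip in the frame of panel_q_mid between -0.025 and 0.025 m and angle between the x axis of edge_grip and the x axis of panel_q_mid, either way round below 0.2 rad and contact force between straightedge and panel_q above 6 N and contact force between the fingers and straightedge above 1.5 N and x of the grasp point in the frame of edge_grip below -0.045 m and y of the grasp point in the frame of edge_grip between -0.025 and 0.025 m))), for 0.15 s.
4. The straightedge is back on its rest, let go (x of edge_grip in the frame of rest_top between -0.03 and 0.03 m and y of edge_grip in the frame of rest_top between -0.025 and 0.025 m and angle between the x axis of edge_grip and the x axis of rest_top, either way round below 0.2 rad and angle between edge_grip's own z axis and vertical below 0.05 rad and contact force between straightedge and rest above 1 N and contact force between the fingers and straightedge below 0.05 N), for 0.2 s.
At the end, for the whole second after the job is handed in: The straightedge lies on its rest (within 30 mm along, 25 mm across, 0.2 rad); the bulged panel lies face up, at rest, on the dressing block (within 30 mm along, 33 mm across, 0.2 rad, either way round); the sound panel is within 40 mm of where it started (all of step 4 and x of panel_q_mid in the frame of block_top between -0.03 and 0.03 m and y of panel_q_mid in the frame of block_top between -0.033 and 0.033 m and angle between the x axis of panel_q_mid and the x axis of block_top, either way round below 0.2 rad and angle between panel_q_mid's own z axis and vertical below 0.05 rad and contact force between panel_q and block above 1 N and linear speed of panel_q below 0.02 m/s and distance of panel_p_mid from where it was at the start of the episode below 0.04 m); the robot touches nothing.
It fails at once if the sound panel is carried or pushed away (more than 60 mm) (distance of panel_p_mid from where it was at the start of the episode above 0.06 m).
It also fails if it takes over 70 s, if anything falls off the work surface, if the arm or the gripper's body presses on something with over 40 N, if the wrist force passes 120 N, or if a joint passes its speed limit or range.

## Robot

A 6-joint arm with a two-finger parallel gripper is mounted at the origin on the work surface. World frame = base frame: x ahead of the robot, y to its left, z up, the work surface at z = 0. Lengths are in m, angles in rad, forces in N, time in s.
With the tool pointing down it reaches from about 0.35 to 0.925 m from the base axis. Payload 6.4 kg.
Tool frame: the origin (TCP) lies midway between the tips of the shut fingers; the grasp point (between the pads) lies 19 mm behind it; x points along the fingers, z is the direction in which the jaws open and shut, and the axes are right-handed (so a half turn about x gives the same grasp; the last joint's range is limited). The gripper opens to 85 mm and grips with 20 to 120 N. Pads are 22 mm wide; open, the fingers measure 114 mm over their backs; the gripper's body (76 mm by 85 mm) begins 54 mm behind the grasp point. The pads swing forward as they close: fully open they stand 13 mm farther back than shut.
Start: joints at [1.005, 0.245, 1.558, -0, 1.339, -0.174], TCP at [0.248, 0.601, 0.231] pointing down, gripper open.
Joint ranges: [-3.13, 3.13], [-1.02, 2.26], [0.13, 2.54], [-0.95, 4.09], [0.21, 2.88], [-2.74, 2.74]. Speed limits (rad/s): [2.57, 2.57, 3.14, 3.14, 3.14, 3.14].

## Interface

Orientations are given as a 3x3 rotation matrix whose columns are the frame's x, y, z axes.
In Python, from bench import env, viewer gives the robot as it stands.
- The arm moves only by the tool drive_tool, never from a script. Its arguments are lists of equal length, an entry for each row: "slide": the shift along the tool's x, y, z in m, a list of three; "angular": the turn, a rotation vector about the tool's x, y, z in rad, a list of three; "hand": the closure in counts, from 0 (fully open) to 255 (shut). A call has 1 to 5 rows; each row shifts and turns the pose as measured when the row begins, along the tool's axes as they then stand; what a row does not reach is not made up. A row lasts 1/12 s, in which the tool goes at most 41.7 mm and 7.16 degrees, less where a joint would pass 70% of its speed; a pose out of reach is approached as far as the arm can. A call is refused whole if a number of a shift passes 0.0417 or a number of a turn 0.125, either way. A call with a gripper value outside its range is refused whole. The fingers move at their own pace and stop on an object; the grip force is fixed at half the most. Time passes only in rows, so rows that do not move let the fingers close. It gives the time, the measured TCP pose, the force and the opening at its end, in the units of the state.
- env.get_obs(): the state, without advancing time (a new reading comes with each control period).
- viewer.snapshot(name): name is "scene" or "top" or "wrist"; returns a dict with "color" (420x560x3 uint8, red, green, blue), "depth" (420x560 float32, m along the optical axis (not along the pixel's ray), 0 where there is no reading), "fx", "fy", "cx", "cy" (pixels), "cam_to_world" (4x4, takes a point from camera to world coordinates). Camera axes: x right, y up, looking along -z (the intrinsics and any distortion apply to the point x, -y, -z); pixel columns grow to the right and rows downward; lengths in m; the calibration is good to about 2 mm. A picture is of the moment at which its call begins.
- env.sign_off(): hands the job in, once; it reports no verdict.
Trained networks look in the newest picture that a camera, given by its name, has taken for a name from the list of things; names that differ only in an ending like _2 or _b are one class to them, and where a whole thing is asked for, a point or a joint stands for the part that bears it (a point fixed in the world has none). Each returns a list of dicts, best first, with "conf" (0 to 1); they miss things now and then, are a little off and sometimes report something else, mostly with a low value. They report only what shows in the picture. A call takes as long as a camera call. They do not tell look-alikes from the thing itself.
- viewer.recognise(camera, name): "point" ([x, y, z] in m, in world coordinates, good to about 4 mm: the middle of the surface that is visible of it).
The state is a dict: "clock": time; "qpos": joint angles; "qvel": joint speeds; "tau": joint torques, N m; "tcp_pos": TCP position; "orientation": TCP orientation; "force": force on the tool from outside, world axes, zero at the start; "torque": the same for the moment, N m; "width": finger opening in m.
Only numpy, scipy, OpenCV 4.12 (cv2) and the standard library are available. Lean on these libraries where they do the work, as an engineer would, in place of code of your own. Each camera call takes 0.05 s, during which the arm holds its last target.

## Working session

There is one attempt and no reset: what is moved stays moved. The work goes in short steps, Python scripts to look and compute and a tool call to move; the robot and the scene stay as the last step left them, time stands still between calls to the robot, and variables do not carry over. Pictures are saved under pics/ and viewed, and the job is handed in when it is done.

Besides the shell and the picture viewer there is one more tool, called after ">>>" as name(argument=value, ...) on one line, values as JSON. drive_tool: Moves the arm, as the interface text tells. Its arguments: {"type":"object","properties":{"slide":{"type":"array"},"angular":{"type":"array"},"hand":{"type":"array"}},"required":["slide","angular","hand"]}

```bash
ls; mkdir -p pics
python3 - <<'E'
from bench import env, viewer
import cv2, numpy as np
o=env.get_obs(); print(o['clock'],o['tcp_pos'],o['orientation'],o['force'],o['width'])
for n in ['scene','top','wrist']:
    s=viewer.snapshot(n); np.savez('%s0.npz'%n,**s)
    cv2.imwrite('pics/%s0.png'%n,s['color'][...,::-1])
    print(n,s['fx'],s['cx'],s['cam_to_world'].round(3).tolist())
E
```

```text
pics
0.0 [0.24790563 0.60026871 0.23019357] [[-1.01852109e-03 -9.24218059e-01  3.81863775e-01]
 [-1.61400105e-03  3.81864995e-01  9.24216707e-01]
 [-9.99998179e-01  3.25005674e-04 -1.88062647e-03]] [-0.1880148   0.07644331 -1.16435784] 0.08538721443181918
scene 441.69114581512514 276.5394642731318 [[0.5, -0.698, 0.512, 0.975], [0.866, 0.393, -0.309, -0.253], [0.014, 0.598, 0.801, 0.892], [0.0, 0.0, 0.0, 1.0]]
top 482.1549004290312 279.91291877210773 [[-0.086, 0.975, -0.204, 0.198], [-0.996, -0.084, 0.016, 0.061], [-0.001, 0.204, 0.979, 1.079], [0.0, 0.0, 0.0, 1.0]]
wrist 304.6542884943117 273.674551408529 [[0.381, -0.891, -0.247, 0.185], [0.924, 0.367, 0.102, 0.627], [-0.001, -0.267, 0.964, 0.373], [0.0, 0.0, 0.0, 1.0]]
```

View pics/scene0.png

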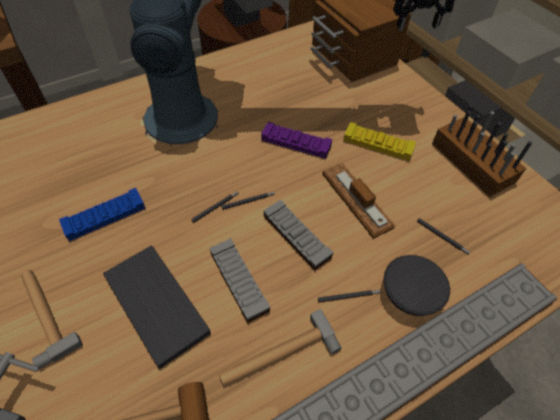

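View pics/top0.png

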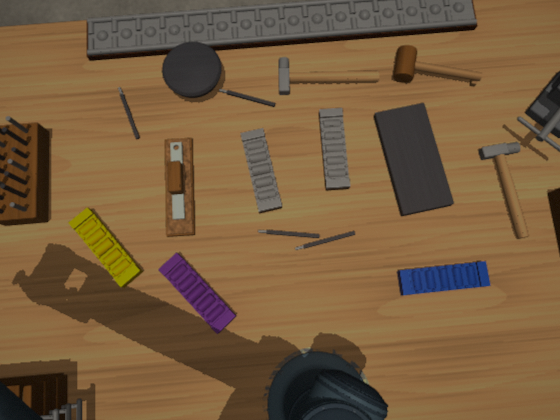

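View pics/wrist0.png

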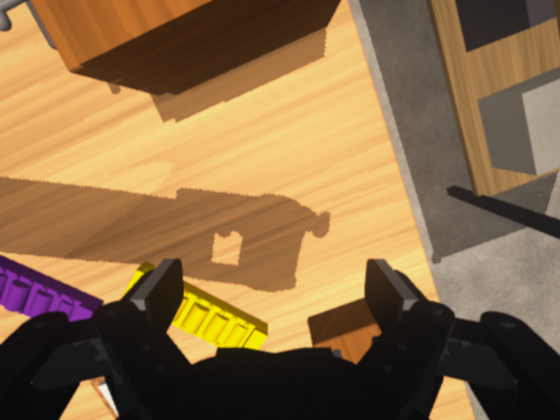

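Run:
```python
from bench import env, viewer
for n in ['edge_grip','edge_hole_end','edge_plain_end','panel_p_mid','panel_q_mid','rest_top','block_top','panel_p','rest']:
    print(n,[(round(d['conf'],2),[round(float(v),3) for v in d['point']]) for d in viewer.recognise('top',n)][:5])
```

```text
edge_grip [(0.97, [0.5, 0.268, 0.026])]
edge_hole_end [(0.72, [0.498, 0.269, 0.024])]
edge_plain_end [(0.82, [0.5, 0.27, 0.022]), (0.59, [0.512, 0.078, 0.022])]
panel_p_mid [(0.95, [0.236, -0.292, 0.024]), (0.69, [0.545, -0.089, 0.025])]
panel_q_mid [(0.98, [0.256, 0.236, 0.026]), (0.84, [0.512, 0.08, 0.024]), (0.79, [0.37, 0.431, 0.021])]
rest_top [(0.59, [0.474, 0.257, 0.015])]
block_top [(0.92, [0.511, -0.267, 0.025])]
panel_p [(0.9, [0.364, 0.434, 0.024]), (0.75, [0.511, 0.081, 0.024]), (0.62, [0.25, 0.238, 0.026]), (0.59, [0.548, -0.09, 0.026])]
rest [(0.71, [0.474, 0.253, 0.015])]
```

The scene shows two grey panels, at top-view pixels (261,170) and (334,148). The straightedge is on its rest at (178,185) with the hole at the top (176,147), and the block is at (413,158). Look-alikes to rule out are the blue (444,278), purple (197,292) and yellow (105,247) panels. Of these I choose the two grey ones. Next I'll measure poses and rib heights from depth.

```bash
cat > h.py <<'E'
import numpy as np, cv2
def cloud(s):
    d=s['depth']; v,u=np.mgrid[:d.shape[0],:d.shape[1]]
    p=np.stack([(u-s['cx'])/s['fx']*d,-(v-s['cy'])/s['fy']*d,-d],-1)
    T=s['cam_to_world']; return p@T[:3,:3].T+T[:3,3]
def rect(P,m):
    q=P[m][:,:2].astype(np.float32)*1000
    (c,sz,a)=cv2.minAreaRect(q)
    if sz[0]<sz[1]: a+=90; sz=sz[::-1]
    return np.array(c)/1000,np.array(sz),(a+90)%180-90
E
python3 - <<'E'
from h import *
for n in ['top','scene']:
    s=dict(np.load(n+'0.npz')); P=cloud(s); ok=s['depth']>0
    print(n,'table z',np.median(P[ok&(abs(P[...,2])<.02)][:,2]))
    from scipy import ndimage as nd
    m=ok&(P[...,2]>.008)&(P[...,2]<.07)&(abs(P[...,1])<.4)&(P[...,0]>.33)&(P[...,0]<.66)
    m=nd.binary_opening(m,iterations=2)
    L,k=nd.label(m)
    for i in range(1,k+1):
        mm=L==i
        if mm.sum()<300: continue
        v,u=np.nonzero(mm)
        zt=np.percentile(P[mm][:,2],95)
        c,sz,a=rect(P,mm&(P[...,2]>zt-.012))
        print((int(u.mean()),int(v.mean())),mm.sum(),c.round(4),sz.round(0),round(a,1),'ztop',np.percentile(P[mm][:,2],[20,50,80,98]).round(4))
        if 150<sz[0]<220 and sz[1]<75:
            ax=np.array([np.cos(np.radians(a)),np.sin(np.radians(a))])
            r=P[mm]; x=(r[:,:2]-c)@ax; y=(r[:,:2]-c)@np.array([-ax[1],ax[0]])
            k2=abs(y)<.02
            print([ (int(b*1000),round(float(np.percentile(r[k2&(abs(x-b)<.005)][:,2],80))*1000,1)) for b in np.arange(-.09,.091,.01)])
E
python3 - <<'E'
import cv2
a=cv2.imread('pics/top0.png')[90:250,150:470]; cv2.imwrite('pics/topcrop0.png',cv2.resize(a,None,fx=2.5,fy=2.5,interpolation=2))
E
```

```text
top table z 0.0004733743769698151
(412, 158) 5675 [ 0.5157 -0.2704] [250. 122.] 7.4 ztop [0.0235 0.0253 0.027  0.0296]
(333, 148) 1943 [ 0.5544 -0.0923] [191.  55.] -0.9 ztop [0.0209 0.024  0.0274 0.031 ]
[(-90, 29.3), (-80, 30.4), (-70, 25.8), (-60, 27.6), (-50, 23.6), (-40, 24.1), (-30, 27.1), (-20, 24.6), (-10, 24.8), (0, 28.1), (9, 25.2), (19, 24.9), (29, 27.8), (39, 24.5), (49, 24.2), (59, 27.5), (69, 24.7), (79, 30.3), (89, 30.2)]
(260, 169) 1918 [0.517  0.0799] [191.  54.] 8.5 ztop [0.0215 0.0253 0.029  0.0329]
[(-90, 29.4), (-80, 29.8), (-70, 25.5), (-60, 27.8), (-50, 24.5), (-40, 26.9), (-30, 30.9), (-20, 27.8), (-10, 30.1), (0, 33.5), (9, 31.0), (19, 27.2), (29, 30.6), (39, 27.1), (49, 24.7), (59, 28.0), (69, 24.5), (79, 30.1), (89, 29.7)]
(178, 186) 2688 [0.5086 0.2714] [71. 31.] -0.4 ztop [0.0135 0.0168 0.0265 0.0588]
scene table z -0.0007317158011976854
(358, 199) 1960 [0.5115 0.2704] [70. 32.] 0.5 ztop [0.0131 0.0163 0.0368 0.0575]
(297, 234) 1803 [0.518  0.0795] [193.  57.] 8.2 ztop [0.0197 0.0237 0.0275 0.0313]
[(-90, 28.0), (-80, 28.7), (-70, 24.1), (-60, 26.0), (-50, 23.9), (-40, 25.5), (-30, 28.6), (-20, 26.6), (-10, 28.4), (0, 32.3), (9, 29.2), (19, 25.3), (29, 29.4), (39, 26.3), (49, 22.7), (59, 26.2), (69, 24.4), (79, 28.4), (89, 28.7)]
(239, 280) 2106 [ 0.5559 -0.0924] [192.  55.] -1.0 ztop [0.02   0.0228 0.0262 0.0293]
[(-90, 28.6), (-80, 28.2), (-70, 24.0), (-60, 25.5), (-50, 22.9), (-40, 23.8), (-30, 26.3), (-20, 22.9), (-10, 23.2), (0, 26.4), (9, 22.7), (19, 23.8), (29, 26.2), (39, 23.3), (49, 23.1), (59, 26.1), (69, 23.8), (79, 28.8), (89, 28.2)]
(156, 305) 6577 [ 0.5167 -0.2708] [252. 120.] 7.3 ztop [0.0229 0.0243 0.0256 0.0274]
```

View pics/topcrop0.png

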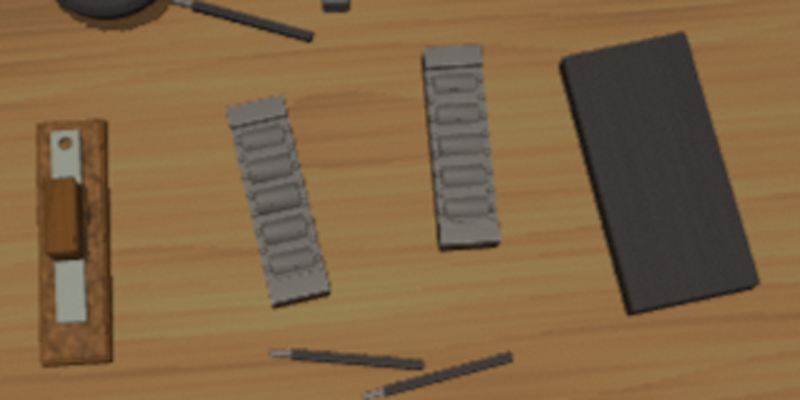

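The bulge is clear. The panel at (0.517, 0.080), top px (261,170), has its middle rib about 4 mm above its rims, so it is Q. The panel at (0.555, -0.092), top px (334,148), is sound (ribs 2–3 mm below the rims), so it is P. I'll do the feel test on the sound panel. Next I need the axes of the straightedge and the rest.

Run:
```python
from h import *
from scipy import ndimage as nd
for n in ['top','scene']:
    s=dict(np.load(n+'0.npz')); P=cloud(s); ok=s['depth']>0
    reg=ok&(abs(P[...,0]-.5)<.15)&(abs(P[...,1]-.27)<.06)
    for nm,m in [('rest',reg&(P[...,2]>.008)&(P[...,2]<.019)),('restall',reg&(P[...,2]>.008)),('handle',reg&(P[...,2]>.045))]:
        m=nd.binary_opening(m); c,sz,a=rect(P,m); print(n,nm,c.round(4),sz.round(),round(a,2))
    col=s['color'].astype(int)
    br=reg&(P[...,2]<.035)&(P[...,2]>.01)&(col.max(-1)-col.min(-1)<30)&(col.min(-1)>100)
    L,k=nd.label(br); 
    c,sz,a=rect(P,br); print(n,'bar',br.sum(),c.round(4),sz.round(),round(a,2))
```

```text
top rest [0.4979 0.2694] [230.  65.] -1.16
top restall [0.4979 0.2694] [230.  65.] -1.16
top handle [0.5086 0.2714] [71. 31.] -0.4
top bar 469 [0.5089 0.2706] [180.  26.] -0.59
scene rest [0.4998 0.2685] [232.  66.] -1.46
scene restall [0.4998 0.2685] [232.  66.] -1.46
scene handle [0.5115 0.2704] [70. 32.] 0.52
scene bar 299 [0.5115 0.2705] [180.  34.] 3.1
```

>>> drive_tool(slide=[[0, 0, 0], [0, 0, 0], [0, 0, 0], [0, 0, 0]], angular=[[-0.0955, 0, 0], [-0.0955, 0, 0], [-0.0955, 0, 0], [-0.0955, 0, 0]], hand=[0, 0, 0, 0])

```text
clock: 0.93
tcp_pos: [0.2482, 0.6008, 0.2314]
orientation: [[0.0, -1.0, -0.006], [0.0, -0.006, 1.0], [-1.0, -0.0, 0.0]]
force: [-0.3, 0.7, -0.1]
width: 0.0859
```

```bash
cat > to.py <<'E'
import sys,numpy as np
from bench import env
from scipy.spatial.transform import Rotation as R
# usage: to.py x y z yaw(deg of tool z axis)
x,y,z,yaw=map(float,sys.argv[1:5])
o=env.get_obs(); M=np.array(o['orientation'])
c,s=np.cos(np.radians(yaw)),np.sin(np.radians(yaw))
Rt=np.array([[0,-s,c],[0,c,s],[-1,0,0]])
d=M.T@(np.array([x,y,z])-o['tcp_pos'])
print('t',round(o['clock'],2),'tcp',np.round(o['tcp_pos'],4),'F',np.round(o['force'],1),'w',round(o['width'],4),'q',np.round(o['qpos'],2))
print('slide',d.round(4),'n',np.linalg.norm(d).round(3),'turn',R.from_matrix(M.T@Rt).as_rotvec().round(4))
E
python3 to.py .510 .271 .23 89.5
```

```text
t 0.93 tcp [0.2482 0.6008 0.2314] F [-0.3  0.7 -0.1] w 0.0859 q [ 1.    0.24  1.56 -0.    1.34 -0.57]
slide [ 0.0014 -0.2598 -0.3314] n 0.421 turn [0.0148 0.0001 0.0001]
```

>>> drive_tool(slide=[[0, -0.025, -0.032], [0, -0.025, -0.032], [0, -0.025, -0.032], [0, -0.025, -0.032], [0, -0.025, -0.032]], angular=[[0.003, 0, 0], [0.003, 0, 0], [0.003, 0, 0], [0.003, 0, 0], [0.003, 0, 0]], hand=[0, 0, 0, 0, 0])

```text
clock: 1.35
tcp_pos: [0.373, 0.4418, 0.2314]
orientation: [[0.0, -1.0, -0.009], [0.003, -0.009, 1.0], [-1.0, -0.0, 0.003]]
force: [1.2, 1.0, -0.2]
width: 0.0854
```

>>> drive_tool(slide=[[0, -0.025, -0.032], [0, -0.025, -0.032], [0, -0.025, -0.032], [0, -0.025, -0.032], [0, -0.025, -0.032]], angular=[[0, 0, 0], [0, 0, 0], [0, 0, 0], [0, 0, 0], [0, 0, 0]], hand=[0, 0, 0, 0, 0])

```text
clock: 1.77
tcp_pos: [0.5018, 0.2774, 0.2324]
orientation: [[0.003, -1.0, -0.01], [0.005, -0.01, 1.0], [-1.0, -0.003, 0.005]]
force: [1.4, 0.5, -0.5]
width: 0.0855
```

```bash
python3 to.py .510 .271 .026 89.5;  python3 - <<'E'
from bench import env, viewer
from h import *
s=viewer.snapshot('wrist'); np.savez('w1.npz',**s); cv2.imwrite('pics/w1.png',s['color'][...,::-1])
P=cloud(s); reg=(s['depth']>0)&(abs(P[...,0]-.5)<.15)&(abs(P[...,1]-.27)<.06)
m=reg&(P[...,2]>.045)&(P[...,2]<.07); print(rect(P,m), np.percentile(P[m][:,2],[50,90]))
E
```

```text
t 1.77 tcp [0.5018 0.2774 0.2324] F [ 1.4  0.5 -0.5] w 0.0855 q [ 0.31  0.06  1.76  0.    1.31 -1.28]
slide [ 0.2064 -0.0075 -0.0075] n 0.207 turn [0.0183 0.005  0.0033]
(array([0.50748273, 0.27183502]), array([69.68327332, 29.52503204]), -0.45357513427734375) [0.05674078 0.05781922]
```

View pics/w1.png

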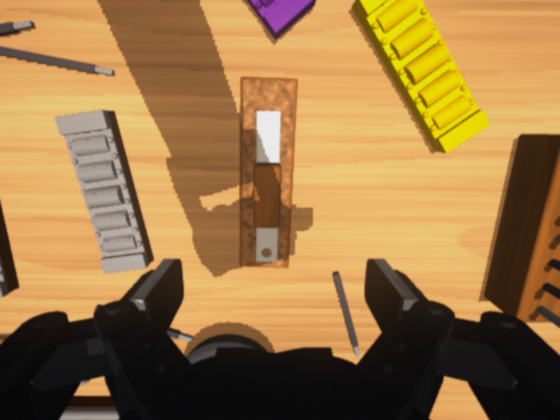

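The wrist view confirms the straightedge: handle at px (267,195), hole at (266,252) towards +x. Descending.

>>> drive_tool(slide=[[0.033, -0.0015, -0.0015], [0.033, -0.0015, -0.0015], [0.033, -0.0015, -0.0015], [0.033, -0.0015, -0.0015], [0, 0, 0]], angular=[[0.0045, 0.001, 0.001], [0.0045, 0.001, 0.001], [0.0045, 0.001, 0.001], [0.0045, 0.001, 0.001], [0, 0, 0]], hand=[0, 0, 0, 0, 0])

```text
clock: 2.23
tcp_pos: [0.5205, 0.2623, 0.1016]
orientation: [[0.014, -1.0, 0.026], [0.001, 0.026, 1.0], [-1.0, -0.014, 0.001]]
force: [-1.0, 0.1, -1.5]
width: 0.0852
```

```bash
python3 to.py .509 .271 .026 89.5
```

```text
t 2.23 tcp [0.5205 0.2623 0.1016] F [-1.   0.1 -1.5] w 0.0852 q [ 0.27  0.23  1.83 -0.    1.07 -1.27]
slide [0.0755 0.0128 0.0083] n 0.077 turn [-0.0172  0.001   0.0143]
```

>>> drive_tool(slide=[[0.012, 0.0065, 0.004], [0.012, 0.0065, 0.004], [0.01, 0, 0], [0, 0, 0], [0, 0, 0]], angular=[[-0.0085, 0, 0.007], [-0.0085, 0, 0.007], [0, 0, 0], [0, 0, 0], [0, 0, 0]], hand=[0, 0, 0, 0, 0])

```text
clock: 2.65
tcp_pos: [0.5082, 0.2737, 0.0691]
orientation: [[0.004, -1.0, 0.005], [0.003, 0.005, 1.0], [-1.0, -0.004, 0.003]]
force: [0.1, -0.0, 1.0]
width: 0.0853
```

```bash
python3 to.py .509 .271 .026 89.5
```

```text
t 2.65 tcp [0.5082 0.2737 0.0691] F [ 0.1 -0.   1. ] w 0.0853 q [ 0.3   0.28  1.84  0.    1.02 -1.27]
slide [ 0.0431 -0.0007 -0.0028] n 0.043 turn [0.0036 0.0029 0.0038]
```

>>> drive_tool(slide=[[0.015, 0, -0.001], [0.014, 0, -0.001], [0.011, 0, 0], [0, 0, 0], [0, 0, 0]], angular=[[0.002, 0.002, 0.002], [0.001, 0.001, 0.001], [0, 0, 0], [0, 0, 0], [0, 0, 0]], hand=[0, 0, 0, 0, 0])

```text
clock: 3.07
tcp_pos: [0.5106, 0.2726, 0.028]
orientation: [[0.006, -1.0, 0.008], [0.001, 0.008, 1.0], [-1.0, -0.006, 0.001]]
force: [1.1, -0.5, 0.2]
width: 0.0851
```

```bash
python3 to.py .509 .271 .026 89.5
```

```text
t 3.07 tcp [0.5106 0.2726 0.028 ] F [ 1.1 -0.5  0.2] w 0.0851 q [ 0.29  0.35  1.85 -0.    0.94 -1.27]
slide [ 0.002   0.0016 -0.0016] n 0.003 turn [0.001  0.0013 0.0063]
```

Good; closing.

>>> drive_tool(slide=[[0.001, 0, -0.0015], [0, 0, 0], [0, 0, 0], [0, 0, 0], [0, 0, 0]], angular=[[0, 0, 0.006], [0, 0, 0], [0, 0, 0], [0, 0, 0], [0, 0, 0]], hand=[120, 200, 255, 255, 255])

```text
clock: 3.48
tcp_pos: [0.5116, 0.2708, 0.0277]
orientation: [[0.001, -1.0, 0.008], [0.001, 0.008, 1.0], [-1.0, -0.001, 0.001]]
force: [1.2, 1.0, -2.3]
width: 0.0291
```

>>> drive_tool(slide=[[0, 0, 0], [0, 0, 0]], angular=[[0, 0, 0], [0, 0, 0]], hand=[255, 255])

```text
clock: 3.65
tcp_pos: [0.5114, 0.2708, 0.0276]
orientation: [[0.001, -1.0, 0.008], [0.001, 0.008, 1.0], [-1.0, -0.001, 0.001]]
force: [-0.4, 0.1, -3.1]
width: 0.0294
```

```bash
python3 to.py .509 .271 .15 89.5
```

```text
t 3.65 tcp [0.5114 0.2708 0.0276] F [-0.4  0.1 -3.1] w 0.0294 q [ 0.29  0.35  1.84  0.    0.95 -1.27]
slide [-0.1224  0.0023  0.0004] n 0.122 turn [0.0005 0.0015 0.0008]
```

>>> drive_tool(slide=[[-0.015, 0, 0], [-0.025, 0, 0], [-0.03, 0, 0], [-0.03, 0, 0], [0, 0, 0]], angular=[[0, 0, 0], [0, 0, 0], [0, 0, 0], [0, 0, 0], [0, 0, 0]], hand=[255, 255, 255, 255, 255])

```text
clock: 4.07
tcp_pos: [0.5067, 0.2694, 0.1257]
orientation: [[-0.012, -1.0, 0.008], [-0.002, 0.008, 1.0], [-1.0, 0.012, -0.002]]
force: [2.3, 0.7, -1.4]
width: 0.029
```

```bash
python3 to.py .557 -.092 .12 89
```

```text
t 4.07 tcp [0.5067 0.2694 0.1257] F [ 2.3  0.7 -1.4] w 0.029 q [ 0.29  0.19  1.82  0.    1.14 -1.27]
slide [ 0.0059 -0.0533 -0.3609] n 0.365 turn [ 0.0092 -0.0022 -0.0116]
```

>>> drive_tool(slide=[[0, -0.003, -0.02], [0, -0.005, -0.034], [0, -0.005, -0.034], [0, -0.005, -0.034], [0, -0.005, -0.034]], angular=[[0, 0, -0.006], [0, 0, -0.005], [0, 0, 0], [0, 0, 0], [0, 0, 0]], hand=[255, 255, 255, 255, 255])

```text
clock: 4.48
tcp_pos: [0.5264, 0.1142, 0.1234]
orientation: [[-0.001, -1.0, -0.004], [0.0, -0.004, 1.0], [-1.0, 0.001, 0.0]]
force: [0.6, -0.2, -2.9]
width: 0.0295
```

>>> drive_tool(slide=[[0, -0.005, -0.034], [0, -0.005, -0.034], [0, -0.005, -0.034], [0, -0.005, -0.034], [0, 0, 0]], angular=[[0, 0, 0], [0, 0, 0], [0, 0, 0], [0, 0, 0], [0, 0, 0]], hand=[255, 255, 255, 255, 255])

```text
clock: 4.9
tcp_pos: [0.5432, -0.0324, 0.1168]
orientation: [[-0.009, -1.0, 0.0], [0.0, 0.0, 1.0], [-1.0, 0.009, 0.0]]
force: [-0.2, 0.1, -2.5]
width: 0.0291
```

```bash
python3 to.py .557 -.092 .12 89
```

```text
t 4.9 tcp [ 0.5432 -0.0324  0.1168] F [-0.2  0.1 -2.5] w 0.0291 q [-0.27  0.14  1.9  -0.    1.11 -1.84]
slide [-0.0034 -0.0138 -0.0596] n 0.061 turn [ 0.0172  0.0001 -0.0086]
```

>>> drive_tool(slide=[[0, -0.007, -0.03], [0, -0.006, -0.029], [0, 0, 0], [0, 0, 0]], angular=[[0.009, 0, -0.004], [0.009, 0, -0.004], [0, 0, 0], [0, 0, 0]], hand=[255, 255, 255, 255])

```text
clock: 5.23
tcp_pos: [0.5527, -0.094, 0.1108]
orientation: [[-0.008, -1.0, 0.023], [0.004, 0.023, 1.0], [-1.0, 0.008, 0.004]]
force: [-0.1, -0.3, -3.3]
width: 0.0294
```

```bash
python3 to.py .557 -.092 .042 89
python3 - <<'E'
from bench import env, viewer
from h import *
s=viewer.snapshot('top'); cv2.imwrite('pics/top1.png',cv2.resize(s['color'][60:260,200:480,::-1],None,fx=2.5,fy=2.5))
P=cloud(s); np.savez('top1.npz',**s)
E
```

```text
t 5.23 tcp [ 0.5527 -0.094   0.1108] F [-0.1 -0.3 -3.3] w 0.0294 q [-0.37  0.19  1.86  0.    1.1  -1.92]
slide [ 0.0688 -0.0048  0.0018] n 0.069 turn [-0.0057  0.0038 -0.0081]
```

View pics/top1.png

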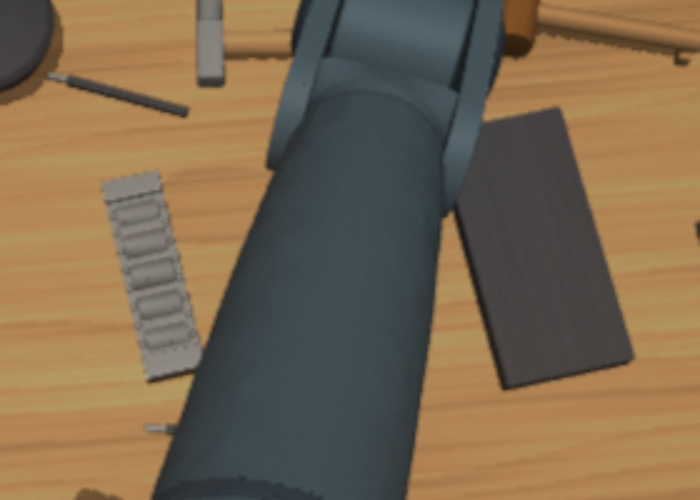

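The top view is blocked by the arm, but Q (px 150,280 in the crop) is untouched. Lowering onto P.

>>> drive_tool(slide=[[0.018, -0.002, 0.001], [0.018, -0.002, 0.001], [0.016, 0, 0], [0, 0, 0], [0, 0, 0]], angular=[[-0.003, 0.002, -0.004], [-0.002, 0.001, -0.004], [0, 0, 0], [0, 0, 0], [0, 0, 0]], hand=[255, 255, 255, 255, 255])

```text
clock: 5.7
tcp_pos: [0.5551, -0.0859, 0.0555]
orientation: [[-0.002, -1.0, 0.012], [0.002, 0.012, 1.0], [-1.0, 0.002, 0.002]]
force: [-0.9, -0.4, -3.2]
width: 0.029
```

```bash
python3 to.py .557 -.092 .042 89
python3 - <<'E'
from bench import env, viewer
from h import *
s=viewer.snapshot('scene'); cv2.imwrite('pics/sc1.png',cv2.resize(s['color'][150:360,150:430,::-1],None,fx=2.5,fy=2.5))
E
```

```text
t 5.7 tcp [ 0.5551 -0.0859  0.0555] F [-0.9 -0.4 -3.2] w 0.029 q [-0.36  0.27  1.88  0.    0.99 -1.92]
slide [ 0.0135 -0.002  -0.0061] n 0.015 turn [ 0.0057  0.0021 -0.0022]
```

View pics/sc1.png

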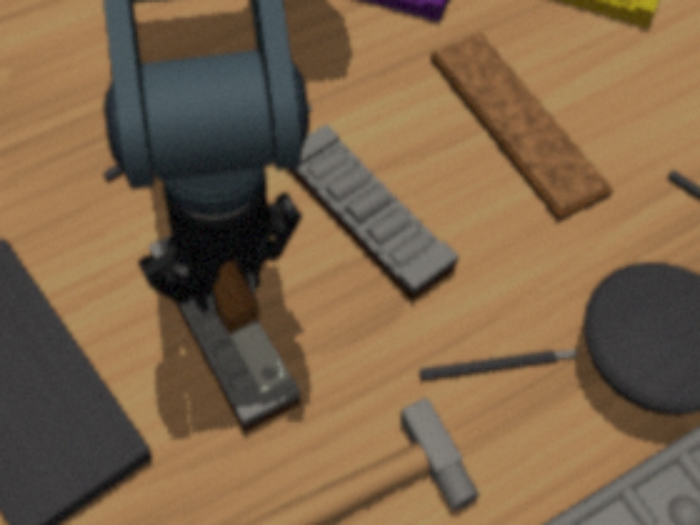

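The straightedge is above P with its hole end (px 268,375 in the crop) at +x. It sits about 6 mm off in y, so I'll correct that and lower it.

>>> drive_tool(slide=[[0.004, -0.001, -0.006], [0.003, 0, 0], [0, 0, 0], [0, 0, 0]], angular=[[0.003, 0.001, -0.001], [0, 0, 0], [0, 0, 0], [0, 0, 0]], hand=[255, 255, 255, 255])

```text
clock: 6.08
tcp_pos: [0.5574, -0.0917, 0.0506]
orientation: [[0.003, -1.0, 0.013], [-0.0, 0.013, 1.0], [-1.0, -0.003, -0.0]]
force: [0.9, -0.1, -2.6]
width: 0.0286
```

```bash
python3 to.py .557 -.092 .042 89
```

```text
t 6.08 tcp [ 0.5574 -0.0917  0.0506] F [ 0.9 -0.1 -2.6] w 0.0286 q [-0.36  0.28  1.88  0.    0.98 -1.92]
slide [ 0.0086  0.0004 -0.0003] n 0.009 turn [ 0.0041 -0.0002  0.0026]
```

>>> drive_tool(slide=[[0.004, 0, 0], [0.003, 0, 0], [0.002, 0, 0], [0, 0, 0], [0, 0, 0]], angular=[[0.002, 0, 0.002], [0, 0, 0], [0, 0, 0], [0, 0, 0], [0, 0, 0]], hand=[255, 255, 255, 255, 255])

```text
clock: 6.5
tcp_pos: [0.5584, -0.0924, 0.0421]
orientation: [[0.003, -1.0, 0.016], [-0.001, 0.016, 1.0], [-1.0, -0.003, -0.001]]
force: [-0.0, 0.3, -2.9]
width: 0.0291
```

```bash
python3 to.py .557 -.092 .042 89
```

```text
t 6.5 tcp [ 0.5584 -0.0924  0.0421] F [-0.   0.3 -2.9] w 0.0291 q [-0.36  0.3   1.88 -0.    0.96 -1.92]
slide [0.0001 0.0014 0.0004] n 0.001 turn [ 0.0013 -0.001   0.0028]
```

>>> drive_tool(slide=[[0.0015, 0, 0], [0.001, 0, 0], [0, 0, 0]], angular=[[0, 0, 0], [0, 0, 0], [0, 0, 0]], hand=[255, 255, 255])

```text
clock: 6.75
tcp_pos: [0.5588, -0.0925, 0.0408]
orientation: [[0.002, -1.0, 0.016], [-0.001, 0.016, 1.0], [-1.0, -0.002, -0.001]]
force: [-0.1, 0.3, -3.5]
width: 0.0291
```

>>> drive_tool(slide=[[0.0015, 0, 0], [0.001, 0, 0], [0, 0, 0]], angular=[[0, 0, 0], [0, 0, 0], [0, 0, 0]], hand=[255, 255, 255])

```text
clock: 7.0
tcp_pos: [0.5593, -0.0927, 0.0407]
orientation: [[0.002, -1.0, 0.016], [-0.001, 0.016, 1.0], [-1.0, -0.002, -0.001]]
force: [-0.1, -0.3, -2.8]
width: 0.029
```

>>> drive_tool(slide=[[0.002, 0, 0], [0.002, 0, 0], [0, 0, 0]], angular=[[0, 0, 0], [0, 0, 0], [0, 0, 0]], hand=[255, 255, 255])

```text
clock: 7.25
tcp_pos: [0.5599, -0.0929, 0.0411]
orientation: [[-0.0, -1.0, 0.016], [-0.001, 0.016, 1.0], [-1.0, 0.0, -0.001]]
force: [0.4, -1.3, -3.8]
width: 0.0291
```

>>> drive_tool(slide=[[0, 0, 0], [0, 0, 0], [0, 0, 0], [0, 0, 0], [0, 0, 0]], angular=[[0, 0, 0], [0, 0, 0], [0, 0, 0], [0, 0, 0], [0, 0, 0]], hand=[200, 150, 100, 50, 0])

```text
clock: 7.67
tcp_pos: [0.5612, -0.0934, 0.0411]
orientation: [[0.003, -1.0, 0.016], [-0.002, 0.016, 1.0], [-1.0, -0.003, -0.002]]
force: [-0.4, 1.0, 0.0]
width: 0.0702
```

>>> drive_tool(slide=[[0, 0, 0], [0, 0, 0], [0, 0, 0]], angular=[[0, 0, 0], [0, 0, 0], [0, 0, 0]], hand=[0, 0, 0])

```text
clock: 7.92
tcp_pos: [0.5614, -0.0935, 0.041]
orientation: [[0.004, -1.0, 0.016], [-0.002, 0.016, 1.0], [-1.0, -0.004, -0.002]]
force: [0.5, 1.1, 1.2]
width: 0.0858
```

>>> drive_tool(slide=[[-0.02, 0, 0], [-0.025, 0, 0], [-0.025, 0, 0], [0, 0, 0], [0, 0, 0]], angular=[[0, 0, 0], [0, 0, 0], [0, 0, 0], [0, 0, 0], [0, 0, 0]], hand=[0, 0, 0, 255, 255])

```text
clock: 8.33
tcp_pos: [0.5597, -0.0929, 0.1119]
orientation: [[-0.001, -1.0, 0.016], [-0.0, 0.016, 1.0], [-1.0, 0.001, -0.0]]
force: [-1.1, 0.4, -0.8]
width: 0.0638
```

```bash
python3 to.py .628 -.092 .1 89
python3 - <<'E'
from bench import env, viewer
from h import *
from scipy import ndimage as nd
for n in ['scene','wrist']:
    s=viewer.snapshot(n); cv2.imwrite('pics/%s2.png'%n,s['color'][...,::-1])
    P=cloud(s); np.savez(n+'2.npz',**s)
    reg=(s['depth']>0)&(abs(P[...,0]-.55)<.13)&(abs(P[...,1]+.092)<.06)
    m=nd.binary_opening(reg&(P[...,2]>.056)&(P[...,2]<.075)); print(n,m.sum(),rect(P,m))
    m=nd.binary_opening(reg&(P[...,2]>.012)&(P[...,2]<.075)); print(n,m.sum(),rect(P,m))
E
```

```text
t 8.33 tcp [ 0.5597 -0.0929  0.1119] F [-1.1  0.4 -0.8] w 0.0638 q [-0.36  0.19  1.85 -0.    1.1  -1.92]
slide [ 0.0118 -0.0683  0.002 ] n 0.069 turn [ 0.0016 -0.0005 -0.0006]
scene 474 (array([ 0.55951416, -0.09291864]), array([70.65132141, 30.42239952]), -1.0592727661132812)
scene 1721 (array([ 0.56578735, -0.09259665]), array([172.3656311,  54.7481575]), -1.4121475219726562)
wrist 4694 (array([ 0.55603943, -0.09227551]), array([68.87356567, 30.10096931]), -1.15771484375)
wrist 16629 (array([ 0.55301843, -0.0920342 ]), array([190.37397766,  54.16603088]), -1.00714111328125)
```

View pics/scene2.png

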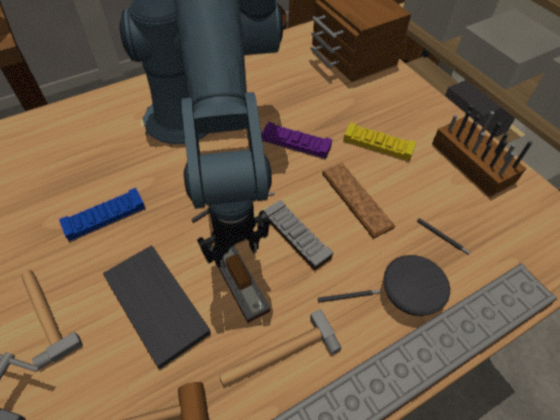

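View pics/wrist2.png

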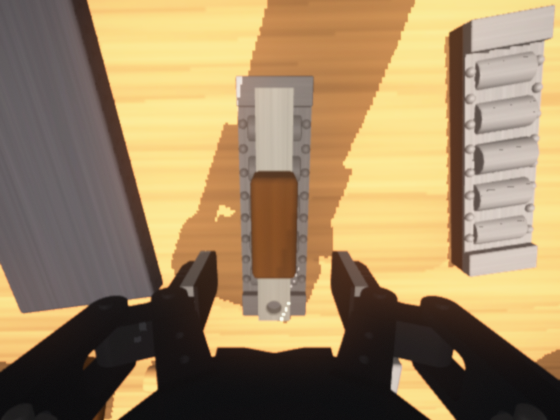

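The straightedge is let go on P at (0.558, -0.093), aligned within 0.1°, hole at wrist px (275,307). Now over the hole end, fingers shut.

>>> drive_tool(slide=[[0, -0.02, 0], [0, -0.025, 0], [0, -0.02, 0], [0, 0, 0], [0, 0, 0]], angular=[[0, 0, 0], [0, 0, 0], [0, 0, 0], [0, 0, 0], [0, 0, 0]], hand=[255, 255, 255, 255, 255])

```text
clock: 8.85
tcp_pos: [0.6225, -0.0926, 0.1034]
orientation: [[-0.013, -1.0, 0.016], [0.004, 0.016, 1.0], [-1.0, 0.013, 0.003]]
force: [-0.6, 0.5, 0.5]
width: -0.0
```

```bash
python3 to.py .626 -.094 .045 89
```

```text
t 8.85 tcp [ 0.6225 -0.0926  0.1034] F [-0.6  0.5  0.5] w -0.0 q [-0.33  0.34  1.68 -0.    1.13 -1.88]
slide [ 0.0583 -0.0042 -0.0015] n 0.058 turn [ 0.001   0.0034 -0.0128]
```

>>> drive_tool(slide=[[0.02, -0.002, -0.001], [0.018, -0.002, -0.001], [0.014, 0, 0], [0, 0, 0], [0, 0, 0]], angular=[[0, 0.002, -0.006], [0, 0.001, -0.006], [0, 0, 0], [0, 0, 0], [0, 0, 0]], hand=[255, 255, 255, 255, 255])

```text
clock: 9.27
tcp_pos: [0.6218, -0.0937, 0.0455]
orientation: [[-0.008, -1.0, 0.017], [0.002, 0.017, 1.0], [-1.0, 0.008, 0.002]]
force: [-0.3, 0.5, 0.3]
width: 0.0001
```

```bash
python3 to.py .626 -.094 .036 89
```

```text
t 9.27 tcp [ 0.6218 -0.0937  0.0455] F [-0.3  0.5  0.3] w 0.0001 q [-0.33  0.42  1.7  -0.    1.02 -1.88]
slide [ 0.0095 -0.0043 -0.0002] n 0.01 turn [ 0.0008  0.0024 -0.0076]
```

>>> drive_tool(slide=[[0.004, -0.003, 0], [0.003, 0, 0], [0.003, 0, 0], [0.003, 0, 0]], angular=[[0, 0.002, -0.006], [0, 0, 0], [0, 0, 0], [0, 0, 0]], hand=[255, 255, 255, 255])

```text
clock: 9.6
tcp_pos: [0.6253, -0.094, 0.0359]
orientation: [[-0.001, -1.0, 0.016], [-0.0, 0.016, 1.0], [-1.0, 0.001, -0.0]]
force: [-15.8, 4.0, 30.2]
width: -0.0002
```

>>> drive_tool(slide=[[0.003, 0, 0], [0.003, 0, 0]], angular=[[0, 0, 0], [0, 0, 0]], hand=[255, 255])

```text
clock: 9.77
tcp_pos: [0.6253, -0.094, 0.036]
orientation: [[-0.006, -1.0, 0.015], [0.0, 0.015, 1.0], [-1.0, 0.006, 0.0]]
force: [-10.6, 2.2, 17.2]
width: -0.0001
```

>>> drive_tool(slide=[[0.0015, 0, 0], [0.0015, 0, 0], [0.0015, 0, 0], [0.0015, 0, 0]], angular=[[0, 0, 0], [0, 0, 0], [0, 0, 0], [0, 0, 0]], hand=[255, 255, 255, 255])

```text
clock: 10.1
tcp_pos: [0.6267, -0.0943, 0.036]
orientation: [[-0.005, -1.0, 0.014], [-0.001, 0.014, 1.0], [-1.0, 0.005, -0.001]]
force: [-6.4, 1.0, 12.0]
width: -0.0001
```

```bash
python3 to.py .626 -.094 .036 89
python3 - <<'E'
from bench import env, viewer
from h import *
from scipy import ndimage as nd
for n in ['scene','wrist']:
    s=viewer.snapshot(n); cv2.imwrite('pics/%s3.png'%n,s['color'][...,::-1])
    P=cloud(s); 
    reg=(s['depth']>0)&(abs(P[...,0]-.55)<.13)&(abs(P[...,1]+.092)<.06)&(P[...,0]<.60)
    m=nd.binary_opening(reg&(P[...,2]>.058)&(P[...,2]<.075)); print(n,m.sum(),rect(P,m))
    m=nd.binary_opening(reg&(P[...,2]>.012)&(P[...,2]<.075)); print(n,m.sum(),rect(P,m))
    for x in (.475,.49,.505): print(np.median(P[reg&(abs(P[...,0]-x)<.005)&(abs(P[...,1]+.092)<.008)][:,2]))
E
```

```text
t 10.1 tcp [ 0.6267 -0.0943  0.036 ] F [-6.4  1.  12. ] w -0.0001 q [-0.33  0.45  1.69 -0.    1.01 -1.88]
slide [-0.      0.0007  0.0003] n 0.001 turn [ 0.0033 -0.001  -0.005 ]
scene 0 (array([0., 0.]), array([0., 0.]), 0.0)
scene 133 (array([ 0.53938495, -0.11183827]), array([42.35629654, 15.0943079 ]), -1.7167205810546875)
0.41833132737914375
0.41029093739523753
0.4051351225628057
wrist 17264 (array([ 0.55700317, -0.09238145]), array([69.51753998, 30.3263073 ]), -0.8665847778320312)
wrist 23364 (array([ 0.55177264, -0.09204384]), array([97.32720947, 54.41846085]), -1.1122589111328125)
nan
nan
0.03601473231113095
  return _methods._mean(a, axis=axis, dtype=dtype,
  ret = ret.dtype.type(ret / rcount)
```

View pics/wrist3.png

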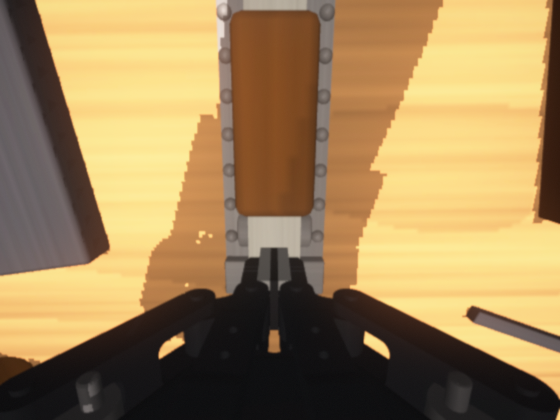

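View pics/scene3.png

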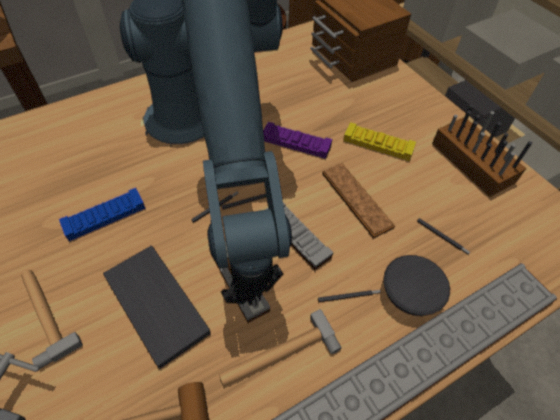

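The hole end is pressed with 12 N at 68 mm from the middle. The wrist view shows the fingertips at px (274,275) on the bar past the handle, the bar level at 0.036, and nothing shifted. Lifting over to the plain end.

>>> drive_tool(slide=[[-0.02, 0, 0], [-0.02, 0, 0], [-0.02, 0, 0], [0, 0, 0]], angular=[[0, 0, 0], [0, 0, 0], [0, 0, 0], [0, 0, 0]], hand=[255, 255, 255, 255])

```text
clock: 10.53
tcp_pos: [0.6265, -0.0941, 0.0967]
orientation: [[-0.007, -1.0, 0.014], [-0.0, 0.014, 1.0], [-1.0, 0.007, -0.0]]
force: [0.9, -0.2, 0.3]
width: -0.0002
```

>>> drive_tool(slide=[[0, 0.025, 0.0005], [0, 0.03, 0.0005], [0, 0.03, 0.0005], [0, 0.03, 0.0005], [0, 0.01, 0]], angular=[[0, 0, 0], [0, 0, 0], [0, 0, 0], [0, 0, 0], [0, 0, 0]], hand=[255, 255, 255, 255, 255])

```text
clock: 10.95
tcp_pos: [0.4997, -0.0905, 0.0947]
orientation: [[-0.002, -1.0, 0.013], [-0.002, 0.013, 1.0], [-1.0, 0.002, -0.002]]
force: [0.3, 0.0, -0.5]
width: 0.0002
```

```bash
python3 to.py .491 -.0913 .045 89
```

```text
t 10.95 tcp [ 0.4997 -0.0905  0.0947] F [ 0.3  0.  -0.5] w 0.0002 q [-0.4   0.09  2.01 -0.    1.05 -1.96]
slide [ 0.0497  0.0086 -0.0009] n 0.05 turn [ 0.0045 -0.0016 -0.0021]
```

>>> drive_tool(slide=[[0, 0.009, -0.001], [0, 0, 0], [0.015, 0, 0], [0.018, 0, 0], [0, 0, 0]], angular=[[0.004, 0, 0], [0, 0, 0], [0, 0, 0], [0, 0, 0], [0, 0, 0]], hand=[255, 255, 255, 255, 255])

```text
clock: 11.37
tcp_pos: [0.4879, -0.091, 0.0583]
orientation: [[-0.002, -1.0, 0.019], [-0.001, 0.019, 1.0], [-1.0, 0.002, -0.001]]
force: [-0.2, 0.2, 0.0]
width: -0.0
```

```bash
python3 to.py .491 -.0913 .036 89
```

```text
t 11.37 tcp [ 0.4879 -0.091   0.0583] F [-0.2  0.2  0. ] w -0.0 q [-0.41  0.13  2.05 -0.    0.97 -1.96]
slide [ 0.0223 -0.0031 -0.0002] n 0.022 turn [-0.0011 -0.0015 -0.0017]
```

>>> drive_tool(slide=[[0.008, -0.002, 0], [0.006, 0, 0], [0.004, 0, 0], [0, 0, 0]], angular=[[0, 0, 0], [0, 0, 0], [0, 0, 0], [0, 0, 0]], hand=[255, 255, 255, 255])

```text
clock: 11.7
tcp_pos: [0.492, -0.0914, 0.039]
orientation: [[-0.001, -1.0, 0.018], [-0.002, 0.018, 1.0], [-1.0, 0.001, -0.002]]
force: [0.9, 0.2, -0.8]
width: 0.0003
```

>>> drive_tool(slide=[[0.002, 0, 0], [0.002, 0, 0], [0.002, 0, 0], [0.002, 0, 0]], angular=[[0, 0, 0], [0, 0, 0], [0, 0, 0], [0, 0, 0]], hand=[255, 255, 255, 255])

```text
clock: 12.03
tcp_pos: [0.4928, -0.0916, 0.0359]
orientation: [[-0.006, -1.0, 0.017], [-0.001, 0.017, 1.0], [-1.0, 0.006, -0.001]]
force: [-11.2, 2.3, 18.8]
width: 0.0001
```

```bash
python3 to.py .491 -.0913 .036 89
```

```text
t 12.03 tcp [ 0.4928 -0.0916  0.0359] F [-11.2   2.3  18.8] w 0.0001 q [-0.41  0.18  2.04 -0.    0.93 -1.96]
slide [-0.      0.0018  0.0003] n 0.002 turn [ 0.0008 -0.0008 -0.0057]
```

>>> drive_tool(slide=[[0.0013, 0, 0], [0.0013, 0, 0], [0.0013, 0, 0], [0.0013, 0, 0]], angular=[[0, 0, 0], [0, 0, 0], [0, 0, 0], [0, 0, 0]], hand=[255, 255, 255, 255])

```text
clock: 12.37
tcp_pos: [0.4931, -0.0917, 0.036]
orientation: [[-0.009, -1.0, 0.015], [-0.0, 0.015, 1.0], [-1.0, 0.009, -0.001]]
force: [-6.3, 1.9, 10.5]
width: -0.0001
```

>>> drive_tool(slide=[[-0.02, 0, 0], [-0.025, 0, 0], [-0.03, 0, 0], [-0.01, 0, 0], [0, 0, 0]], angular=[[0, 0, 0], [0, 0, 0], [0, 0, 0], [0, 0, 0], [0, 0, 0]], hand=[255, 255, 0, 0, 0])

```text
clock: 12.78
tcp_pos: [0.4936, -0.0915, 0.1247]
orientation: [[-0.01, -1.0, 0.015], [-0.0, 0.015, 1.0], [-1.0, 0.01, -0.0]]
force: [-0.1, -0.1, 0.6]
width: 0.0356
```

```bash
python3 to.py .559 -.0926 .1 89
python3 - <<'E'
from bench import env, viewer
from h import *
from scipy import ndimage as nd
for n in ['scene','wrist']:
    s=viewer.snapshot(n); cv2.imwrite('pics/%s4.png'%n,s['color'][...,::-1])
    P=cloud(s); 
    reg=(s['depth']>0)&(abs(P[...,0]-.55)<.13)&(abs(P[...,1]+.092)<.06)&(P[...,2]<.08)
    m=nd.binary_opening(reg&(P[...,2]>.056)&(P[...,2]<.075)); print(n,m.sum(),rect(P,m))
    m=nd.binary_opening(reg&(P[...,2]>.012)&(P[...,2]<.075)); print(n,m.sum(),rect(P,m))
    for x in (.485,.505,.61,.63): print(np.median(P[reg&(abs(P[...,0]-x)<.005)&(abs(P[...,1]+.092)<.008)][:,2]))
E
```

```text
t 12.78 tcp [ 0.4936 -0.0915  0.1247] F [-0.1 -0.1  0.6] w 0.0356 q [-0.41  0.03  2.   -0.    1.11 -1.96]
slide [ 0.0241 -0.0657 -0.0001] n 0.07 turn [ 0.0023 -0.0004 -0.0097]
scene 469 (array([ 0.55967841, -0.09258015]), array([71.15181732, 30.59743881]), -1.2805938720703125)
scene 2078 (array([ 0.55601929, -0.09251067]), array([192.37086487,  54.58672333]), -0.9529342651367188)
0.03534246464232671
0.034700020857341085
0.03510342792728893
0.0353727067347524
wrist 3534 (array([ 0.55596936, -0.09224238]), array([70.25302887, 30.00815392]), -0.9443588256835938)
wrist 11148 (array([ 0.5431499 , -0.09178818]), array([170.71672058,  54.09857941]), -1.0152130126953125)
0.0360596187291054
0.03611291685155896
nan
nan
  return _methods._mean(a, axis=axis, dtype=dtype,
  ret = ret.dtype.type(ret / rcount)
```

View pics/scene4.png

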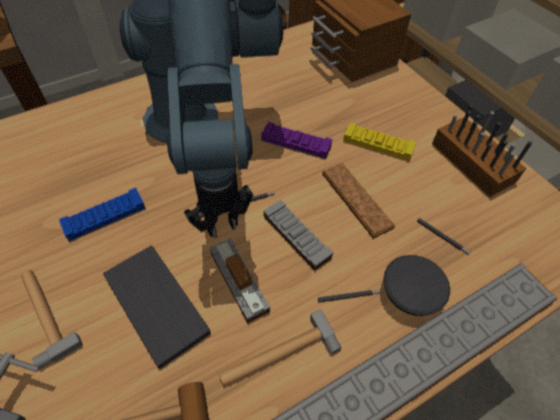

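Both ends stood at 0.036 m while pressed (12 N, then 10.5 N), so there is no rocking. P, at (0.555, -0.092), is sound and Q is bulged. Now regrasping the straightedge.

>>> drive_tool(slide=[[0, -0.02, 0], [0, -0.025, 0], [0, -0.018, 0], [0, 0, 0], [0, 0, 0]], angular=[[0, 0, -0.005], [0, 0, -0.005], [0, 0, 0], [0, 0, 0], [0, 0, 0]], hand=[0, 0, 0, 0, 0])

```text
clock: 13.3
tcp_pos: [0.5519, -0.0901, 0.112]
orientation: [[-0.017, -1.0, 0.016], [0.006, 0.016, 1.0], [-1.0, 0.017, 0.006]]
force: [-0.3, 0.1, -0.1]
width: 0.0854
```

```bash
python3 to.py .558 -.0925 .041 89
```

```text
t 13.3 tcp [ 0.5519 -0.0901  0.112 ] F [-0.3  0.1 -0.1] w 0.0854 q [-0.36  0.19  1.86 -0.    1.11 -1.92]
slide [ 0.0708 -0.0073 -0.0027] n 0.071 turn [ 0.0015  0.006  -0.0169]
```

>>> drive_tool(slide=[[0.02, -0.003, -0.0015], [0.02, -0.003, -0.001], [0.014, -0.001, 0], [0, 0, 0], [0, 0, 0]], angular=[[0, 0.003, -0.009], [0, 0.003, -0.008], [0, 0, 0], [0, 0, 0], [0, 0, 0]], hand=[0, 0, 0, 0, 0])

```text
clock: 13.72
tcp_pos: [0.5517, -0.0912, 0.0507]
orientation: [[-0.009, -1.0, 0.016], [0.003, 0.016, 1.0], [-1.0, 0.009, 0.003]]
force: [-0.2, -0.4, 0.7]
width: 0.0856
```

```bash
python3 to.py .558 -.0925 .041 89
```

```text
t 13.72 tcp [ 0.5517 -0.0912  0.0507] F [-0.2 -0.4  0.7] w 0.0856 q [-0.37  0.28  1.88 -0.    0.99 -1.92]
slide [ 0.0096 -0.0064 -0.0012] n 0.012 turn [ 0.0012  0.003  -0.0094]
```

>>> drive_tool(slide=[[0.005, -0.005, -0.0012], [0.004, -0.001, 0], [0, 0, 0], [0, 0, 0]], angular=[[0, 0.003, -0.009], [0, 0, 0], [0, 0, 0], [0, 0, 0]], hand=[0, 0, 0, 0])

```text
clock: 14.05
tcp_pos: [0.5574, -0.0927, 0.0421]
orientation: [[0.001, -1.0, 0.017], [-0.001, 0.017, 1.0], [-1.0, -0.001, -0.001]]
force: [-0.2, 0.2, 0.0]
width: 0.0852
```

```bash
python3 to.py .558 -.0925 .041 89
```

```text
t 14.05 tcp [ 0.5574 -0.0927  0.0421] F [-0.2  0.2  0. ] w 0.0852 q [-0.37  0.3   1.88 -0.    0.96 -1.92]
slide [ 0.0011 -0.0006  0.0002] n 0.001 turn [ 0.0009 -0.0006  0.0011]
```

>>> drive_tool(slide=[[0, 0, 0], [0, 0, 0], [0, 0, 0], [0, 0, 0], [0, 0, 0]], angular=[[0, 0, 0], [0, 0, 0], [0, 0, 0], [0, 0, 0], [0, 0, 0]], hand=[120, 200, 255, 255, 255])

```text
clock: 14.47
tcp_pos: [0.5592, -0.0933, 0.0445]
orientation: [[0.005, -1.0, 0.016], [-0.002, 0.016, 1.0], [-1.0, -0.005, -0.002]]
force: [2.5, -1.0, -2.6]
width: 0.0289
```

>>> drive_tool(slide=[[0, 0, 0], [0, 0, 0], [-0.01, 0, 0], [-0.02, 0, 0], [-0.025, 0, 0]], angular=[[0, 0, 0], [0, 0, 0], [0, 0, 0], [0, 0, 0], [0, 0, 0]], hand=[255, 255, 255, 255, 255])

```text
clock: 14.88
tcp_pos: [0.5528, -0.091, 0.0941]
orientation: [[-0.011, -1.0, 0.017], [0.004, 0.016, 1.0], [-1.0, 0.011, 0.004]]
force: [-0.1, 0.2, -2.8]
width: 0.0292
```

>>> drive_tool(slide=[[-0.025, 0, 0], [-0.015, 0, 0], [0, 0, 0]], angular=[[0, 0, 0], [0, 0, 0], [0, 0, 0]], hand=[255, 255, 255])

```text
clock: 15.13
tcp_pos: [0.5544, -0.0914, 0.1406]
orientation: [[-0.006, -1.0, 0.016], [0.002, 0.016, 1.0], [-1.0, 0.006, 0.002]]
force: [0.7, -0.3, -2.8]
width: 0.0288
```

```bash
python3 to.py .5 .269 .13 88.7
python3 - <<'E'
from bench import env, viewer
from h import *
s=viewer.snapshot('wrist'); cv2.imwrite('pics/w5.png',s['color'][...,::-1])
E
```

```text
t 15.13 tcp [ 0.5544 -0.0914  0.1406] F [ 0.7 -0.3 -2.8] w 0.0288 q [-0.37  0.15  1.85 -0.    1.15 -1.92]
slide [0.0117 0.0602 0.3594] n 0.365 turn [ 0.0064  0.002  -0.0061]
```

View pics/w5.png

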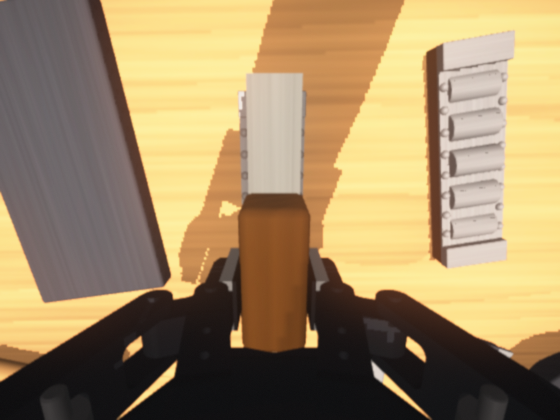

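Held and level, with P still in place under it. Carrying it to the rest.

>>> drive_tool(slide=[[0, 0.003, 0.02], [0, 0.0058, 0.034], [0, 0.0058, 0.034], [0, 0.0058, 0.034], [0, 0.0058, 0.034]], angular=[[0.003, 0.001, -0.003], [0.003, 0.001, -0.003], [0, 0, 0], [0, 0, 0], [0, 0, 0]], hand=[255, 255, 255, 255, 255])

```text
clock: 15.6
tcp_pos: [0.5281, 0.0648, 0.1338]
orientation: [[-0.008, -0.999, 0.035], [-0.0, 0.035, 0.999], [-1.0, 0.008, -0.001]]
force: [0.4, -0.1, -2.2]
width: 0.029
```

>>> drive_tool(slide=[[0, 0.0058, 0.034], [0, 0.0058, 0.034], [0, 0.0058, 0.034], [0, 0.0058, 0.034], [0, 0, 0]], angular=[[0, 0, 0], [0, 0, 0], [0, 0, 0], [0, 0, 0], [0, 0, 0]], hand=[255, 255, 255, 255, 255])

```text
clock: 16.02
tcp_pos: [0.5001, 0.2119, 0.1251]
orientation: [[-0.023, -0.999, 0.031], [0.0, 0.031, 1.0], [-1.0, 0.023, -0.001]]
force: [0.3, -0.3, -1.9]
width: 0.0291
```

```bash
python3 to.py .5 .269 .13 88.7
```

```text
t 16.02 tcp [0.5001 0.2119 0.1251] F [ 0.3 -0.3 -1.9] w 0.0291 q [ 0.19  0.13  1.89  0.    1.14 -1.35]
slide [-0.0049  0.002   0.0571] n 0.057 turn [-0.0083 -0.0005 -0.0233]
```

>>> drive_tool(slide=[[0, 0.001, 0.027], [0, 0.001, 0.027], [0, 0, 0], [0, 0, 0]], angular=[[-0.004, 0, -0.012], [-0.004, 0, -0.012], [0, 0, 0], [0, 0, 0]], hand=[255, 255, 255, 255])

```text
clock: 16.35
tcp_pos: [0.4941, 0.2688, 0.1177]
orientation: [[-0.01, -1.0, 0.018], [-0.005, 0.018, 1.0], [-1.0, 0.01, -0.005]]
force: [0.7, 0.0, -2.9]
width: 0.0292
```

```bash
python3 to.py .5 .269 .0315 88.7
```

```text
t 16.35 tcp [0.4941 0.2688 0.1177] F [ 0.7  0.  -2.9] w 0.0292 q [ 0.3   0.18  1.86 -0.    1.12 -1.25]
slide [ 0.0861 -0.0067  0.0007] n 0.086 turn [ 0.0042 -0.0048 -0.0097]
```

>>> drive_tool(slide=[[0.02, -0.003, 0.0005], [0.02, -0.003, 0], [0.02, -0.001, 0], [0.01, 0, 0], [0, 0, 0]], angular=[[0.002, -0.002, -0.005], [0.002, -0.002, -0.005], [0, 0, 0], [0, 0, 0], [0, 0, 0]], hand=[255, 255, 255, 255, 255])

```text
clock: 16.77
tcp_pos: [0.4992, 0.2657, 0.0416]
orientation: [[-0.005, -1.0, 0.024], [-0.003, 0.024, 1.0], [-1.0, 0.005, -0.003]]
force: [0.0, -0.2, -2.6]
width: 0.0292
```

```bash
python3 to.py .5 .269 .0315 88.7
```

```text
t 16.77 tcp [0.4992 0.2657 0.0416] F [ 0.  -0.2 -2.6] w 0.0292 q [ 0.29  0.3   1.87 -0.    0.97 -1.26]
slide [ 0.0101 -0.0008  0.0034] n 0.011 turn [-0.0017 -0.0031 -0.0045]
```

>>> drive_tool(slide=[[0.004, -0.001, 0.003], [0.003, 0, 0], [0.002, 0, 0], [0, 0, 0], [0, 0, 0]], angular=[[0, -0.003, -0.004], [0, 0, 0], [0, 0, 0], [0, 0, 0], [0, 0, 0]], hand=[255, 255, 255, 255, 255])

```text
clock: 17.18
tcp_pos: [0.5014, 0.2678, 0.0333]
orientation: [[0.001, -1.0, 0.026], [0.0, 0.026, 1.0], [-1.0, -0.001, 0.0]]
force: [0.6, 0.9, -3.4]
width: 0.0286
```

>>> drive_tool(slide=[[0.002, 0, 0], [0.002, 0, 0], [0, 0, 0]], angular=[[0, 0, 0], [0, 0, 0], [0, 0, 0]], hand=[255, 255, 255])

```text
clock: 17.43
tcp_pos: [0.5029, 0.2684, 0.0319]
orientation: [[0.004, -1.0, 0.026], [0.001, 0.026, 1.0], [-1.0, -0.004, 0.001]]
force: [-0.7, 1.1, -2.6]
width: 0.0288
```

```bash
python3 to.py .5 .269 .0315 88.7
```

```text
t 17.43 tcp [0.5029 0.2684 0.0319] F [-0.7  1.1 -2.6] w 0.0288 q [ 0.29  0.33  1.87 -0.    0.94 -1.25]
slide [0.0003 0.003  0.0005] n 0.003 turn [-0.0032  0.0013  0.0042]
```

>>> drive_tool(slide=[[0.002, 0, 0], [0.002, 0, 0]], angular=[[0, 0, 0], [0, 0, 0]], hand=[255, 255])

```text
clock: 17.6
tcp_pos: [0.5035, 0.2687, 0.0313]
orientation: [[0.003, -1.0, 0.025], [0.0, 0.025, 1.0], [-1.0, -0.003, 0.0]]
force: [-13.0, -4.7, 20.9]
width: 0.0292
```

In firm contact with the rest; releasing.

>>> drive_tool(slide=[[0, 0, 0], [0, 0, 0], [0, 0, 0], [0, 0, 0], [0, 0, 0]], angular=[[0, 0, 0], [0, 0, 0], [0, 0, 0], [0, 0, 0], [0, 0, 0]], hand=[255, 200, 150, 80, 0])

```text
clock: 18.02
tcp_pos: [0.5054, 0.2695, 0.0331]
orientation: [[0.008, -1.0, 0.025], [0.002, 0.025, 1.0], [-1.0, -0.008, 0.002]]
force: [-0.2, -0.0, 0.8]
width: 0.0585
```

>>> drive_tool(slide=[[0, 0, 0], [0, 0, 0], [0, 0, 0], [0, 0, 0]], angular=[[0, 0, 0], [0, 0, 0], [0, 0, 0], [0, 0, 0]], hand=[0, 0, 0, 0])

```text
clock: 18.35
tcp_pos: [0.5061, 0.2696, 0.0333]
orientation: [[0.009, -1.0, 0.025], [0.002, 0.025, 1.0], [-1.0, -0.009, 0.002]]
force: [-0.4, -0.2, -0.6]
width: 0.0853
```

>>> drive_tool(slide=[[-0.02, 0, 0], [-0.03, 0, 0], [-0.03, 0, 0], [-0.02, 0, 0], [0, 0, 0]], angular=[[0, 0, 0], [0, 0, 0], [0, 0, 0], [0, 0, 0], [0, 0, 0]], hand=[0, 0, 0, 0, 0])

```text
clock: 18.77
tcp_pos: [0.5032, 0.2687, 0.1345]
orientation: [[0.002, -1.0, 0.025], [0.0, 0.025, 1.0], [-1.0, -0.002, 0.0]]
force: [-0.2, 0.3, 0.6]
width: 0.0854
```

```bash
python3 to.py .517 .08 .13 98.4
python3 - <<'E'
from bench import env, viewer
from h import *
from scipy import ndimage as nd
for n in ['scene','wrist']:
    s=viewer.snapshot(n); cv2.imwrite('pics/%s6.png'%n,s['color'][...,::-1])
    P=cloud(s); 
    reg=(s['depth']>0)&(abs(P[...,0]-.5)<.15)&(abs(P[...,1]-.27)<.06)
    m=nd.binary_opening(reg&(P[...,2]>.045)&(P[...,2]<.065)); print(n,m.sum(),rect(P,m))
    m=nd.binary_opening(reg&(P[...,2]>.008)&(P[...,2]<.065)); print(n,m.sum(),rect(P,m))
    reg=(s['depth']>0)&(abs(P[...,0]-.517)<.13)&(abs(P[...,1]-.08)<.06)&(P[...,2]<.05)
    m=nd.binary_opening(reg&(P[...,2]>.012)); print(n,m.sum(),rect(P,m))
E
```

```text
t 18.77 tcp [0.5032 0.2687 0.1345] F [-0.2  0.3  0.6] w 0.0854 q [ 0.29  0.17  1.84 -0.    1.14 -1.25]
slide [ 0.0045 -0.0186 -0.1883] n 0.189 turn [-0.1719  0.      0.0023]
scene 327 (array([0.50595981, 0.26832422]), array([70.20491791, 32.33938217]), -1.7003631591796875)
scene 1941 (array([0.49924203, 0.2687388 ]), array([230.96495056,  66.10290527]), -1.2967529296875)
scene 1736 (array([0.51886322, 0.07935016]), array([191.37597656,  55.56574631]), 8.601192474365234)
wrist 3462 (array([0.50143146, 0.26997653]), array([68.74539948, 30.06422424]), -1.3660049438476562)
wrist 18333 (array([0.49677679, 0.26993652]), array([229.32417297,  64.23362732]), -1.2777938842773438)
wrist 13312 (array([0.51226343, 0.07994762]), array([182.51107788,  56.56036377]), 8.43500804901123)
```

View pics/scene6.png

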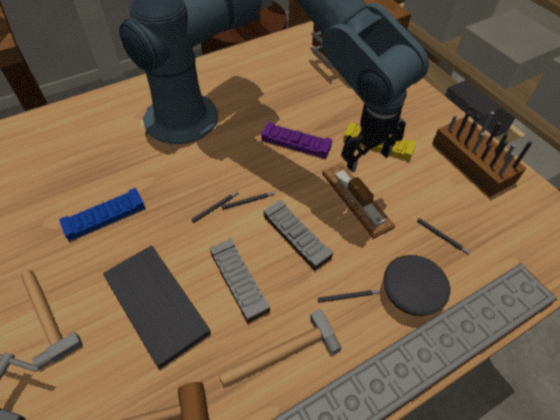

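The straightedge is on the rest at about +4 mm along, +0.5 mm across and within 0.3°, let go. Q is untouched at (0.518, 0.080), angle 8.5°. Going to Q.

>>> drive_tool(slide=[[0, 0, -0.02], [0, 0, -0.03], [0, -0.002, -0.033], [0, -0.003, -0.033], [0, -0.003, -0.033]], angular=[[-0.06, 0, 0], [-0.06, 0, 0], [-0.03, 0, 0], [-0.02, 0, 0], [0, 0, 0]], hand=[0, 0, 0, 0, 0])

```text
clock: 19.28
tcp_pos: [0.5159, 0.1206, 0.121]
orientation: [[-0.018, -0.986, -0.163], [-0.002, -0.163, 0.987], [-1.0, 0.018, 0.001]]
force: [0.7, 0.3, 0.5]
width: 0.0855
```

```bash
python3 to.py .5175 .0797 .13 98.5
```

```text
t 19.28 tcp [0.5159 0.1206 0.121 ] F [0.7 0.3 0.5] w 0.0855 q [ 0.02  0.11  1.93 -0.    1.12 -1.72]
slide [-0.009   0.0053 -0.0406] n 0.042 turn [ 0.0158  0.001  -0.018 ]
```

>>> drive_tool(slide=[[0, 0.003, -0.02], [0, 0.002, -0.016], [0, 0, 0], [0, 0, 0]], angular=[[-0.005, 0.001, -0.01], [0, 0, -0.008], [0, 0, 0], [0, 0, 0]], hand=[0, 0, 0, 0])

```text
clock: 19.62
tcp_pos: [0.513, 0.077, 0.1126]
orientation: [[-0.013, -0.987, -0.16], [0.0, -0.16, 0.987], [-1.0, 0.013, 0.002]]
force: [1.0, -0.3, 1.1]
width: 0.0856
```

```bash
python3 to.py .5175 .0797 .05 98.5
python3 - <<'E'
from bench import env, viewer
from h import *
from scipy import ndimage as nd
for n in ['wrist']:
    s=viewer.snapshot(n); cv2.imwrite('pics/%s7.png'%n,s['color'][...,::-1])
    P=cloud(s); 
    reg=(s['depth']>0)&(abs(P[...,0]-.517)<.13)&(abs(P[...,1]-.08)<.06)&(P[...,2]<.05)
    m=nd.binary_opening(reg&(P[...,2]>.012)); print(n,m.sum(),rect(P,m))
E
```

```text
t 19.62 tcp [0.513  0.077  0.1126] F [ 1.  -0.3  1.1] w 0.0856 q [-0.07  0.09  1.97 -0.    1.1  -1.8 ]
slide [ 0.0626 -0.0057  0.0018] n 0.063 turn [ 0.0128  0.002  -0.0127]
wrist 15866 (array([0.51627979, 0.0803186 ]), array([190.6771698 ,  54.12753296]), 8.498137474060059)
```

View pics/wrist7.png

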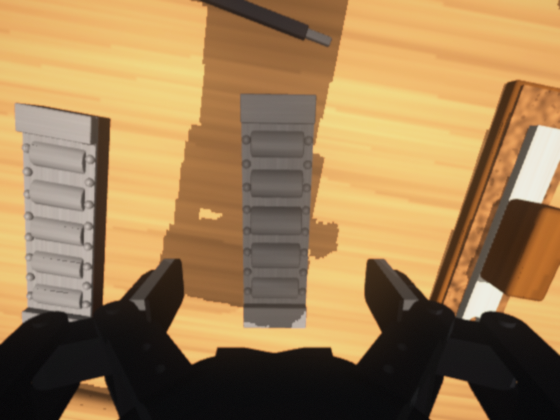

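Q is centred between the fingers (px 275,210). The sound panel is to the left.

>>> drive_tool(slide=[[0.018, -0.002, 0.001], [0.018, -0.002, 0.001], [0.018, -0.001, 0.001], [0, 0, 0], [0, 0, 0]], angular=[[0.006, 0.001, -0.006], [0.006, 0.001, -0.006], [0, 0, 0], [0, 0, 0], [0, 0, 0]], hand=[0, 0, 0, 0, 0])

```text
clock: 20.08
tcp_pos: [0.5157, 0.086, 0.0545]
orientation: [[-0.004, -0.988, -0.154], [0.001, -0.154, 0.988], [-1.0, 0.004, 0.001]]
force: [0.5, -1.0, 0.4]
width: 0.0852
```

```bash
python3 to.py .517 .0799 .004 98.5
```

```text
t 20.08 tcp [0.5157 0.086  0.0545] F [ 0.5 -1.   0.4] w 0.0852 q [-0.05  0.19  1.98  0.    0.97 -1.78]
slide [ 0.0504 -0.0006 -0.0063] n 0.051 turn [ 0.0065  0.0013 -0.0037]
```

>>> drive_tool(slide=[[0.01, 0, -0.006], [0.012, 0, 0], [0.008, 0, 0], [0, 0, 0], [0, 0, 0]], angular=[[0.005, 0.001, -0.003], [0, 0, 0], [0, 0, 0], [0, 0, 0], [0, 0, 0]], hand=[0, 0, 0, 0, 0])

```text
clock: 20.5
tcp_pos: [0.5176, 0.0809, 0.0233]
orientation: [[0.002, -0.988, -0.151], [0.0, -0.151, 0.988], [-1.0, -0.002, -0.0]]
force: [0.2, 0.3, 0.3]
width: 0.0856
```

```bash
python3 to.py .517 .0799 .004 98.5
```

```text
t 20.5 tcp [0.5176 0.0809 0.0233] F [0.2 0.3 0.3] w 0.0856 q [-0.06  0.25  1.98  0.    0.9  -1.78]
slide [ 0.0193  0.0008 -0.0009] n 0.019 turn [ 0.0035 -0.0002  0.002 ]
```

>>> drive_tool(slide=[[0.007, 0, -0.001], [0.007, 0, 0], [0.004, 0, 0], [0, 0, 0], [0, 0, 0]], angular=[[0.003, 0, 0.002], [0, 0, 0], [0, 0, 0], [0, 0, 0], [0, 0, 0]], hand=[0, 0, 0, 0, 0])

```text
clock: 20.92
tcp_pos: [0.5187, 0.0795, 0.0043]
orientation: [[0.002, -0.989, -0.147], [-0.0, -0.147, 0.989], [-1.0, -0.002, -0.001]]
force: [-0.3, -0.0, -0.4]
width: 0.0855
```

```bash
python3 to.py .517 .0799 .004 98.5
```

```text
t 20.92 tcp [0.5187 0.0795 0.0043] F [-0.3 -0.  -0.4] w 0.0855 q [-0.06  0.29  1.98 -0.    0.87 -1.78]
slide [0.0003 0.0017 0.0006] n 0.002 turn [-0.0003 -0.0006  0.0016]
```

>>> drive_tool(slide=[[0, 0.001, 0], [0, 0, 0], [0, 0, 0], [0, 0, 0], [0, 0, 0]], angular=[[0, 0, 0], [0, 0, 0], [0, 0, 0], [0, 0, 0], [0, 0, 0]], hand=[60, 120, 255, 255, 255])

```text
clock: 21.33
tcp_pos: [0.5179, 0.0796, 0.005]
orientation: [[0.002, -0.989, -0.147], [-0.0, -0.147, 0.989], [-1.0, -0.002, -0.0]]
force: [0.8, 0.2, -1.8]
width: 0.053
```

>>> drive_tool(slide=[[0, 0, 0], [0, 0, 0], [0, 0, 0]], angular=[[0, 0, 0], [0, 0, 0], [0, 0, 0]], hand=[255, 255, 255])

```text
clock: 21.58
tcp_pos: [0.5179, 0.0796, 0.005]
orientation: [[0.003, -0.989, -0.147], [-0.0, -0.147, 0.989], [-1.0, -0.003, -0.0]]
force: [-0.2, -0.3, -1.2]
width: 0.0523
```

>>> drive_tool(slide=[[-0.01, 0, 0], [-0.015, 0, 0], [-0.02, 0, 0], [0, 0, 0]], angular=[[0, 0, 0], [0, 0, 0], [0, 0, 0], [0, 0, 0]], hand=[255, 255, 255, 255])

```text
clock: 21.92
tcp_pos: [0.5134, 0.0798, 0.0489]
orientation: [[-0.008, -0.989, -0.147], [0.001, -0.147, 0.989], [-1.0, 0.007, 0.002]]
force: [1.5, 0.4, -4.5]
width: 0.0522
```

```bash
python3 to.py .517 -.2705 .13 97.3
python3 - <<'E'
from bench import env, viewer
from h import *
for n in ['wrist','scene']:
    s=viewer.snapshot(n); cv2.imwrite('pics/%s8.png'%n,s['color'][...,::-1])
E
```

```text
t 21.92 tcp [0.5134 0.0798 0.0489] F [ 1.5  0.4 -4.5] w 0.0522 q [-0.06  0.2   1.99  0.    0.96 -1.78]
slide [-0.0814  0.0487 -0.3469] n 0.36 turn [ 0.0206  0.0015 -0.0074]
```

View pics/wrist8.png

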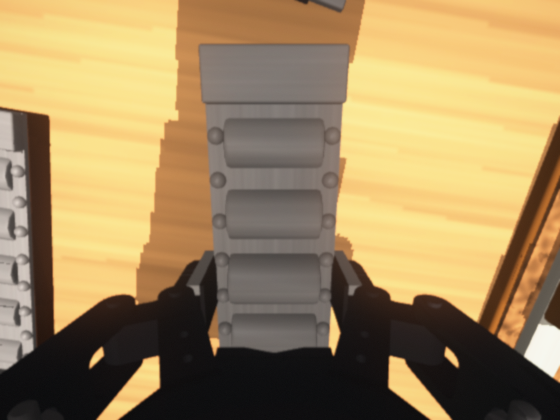

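View pics/scene8.png

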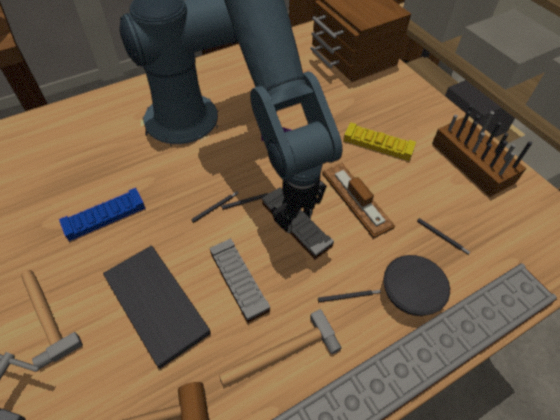

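Q is held level and 4.5 N of weight is carried. Raising and crossing over P to the block.

>>> drive_tool(slide=[[-0.02, 0, 0], [-0.03, 0, 0], [-0.03, 0, 0], [-0.01, 0, 0], [0, 0, 0]], angular=[[0.005, 0, -0.003], [0.005, 0, -0.004], [0.005, 0, 0], [0.005, 0, 0], [0, 0, 0]], hand=[255, 255, 255, 255, 255])

```text
clock: 22.43
tcp_pos: [0.5045, 0.08, 0.1289]
orientation: [[-0.025, -0.992, -0.126], [0.003, -0.126, 0.992], [-1.0, 0.025, 0.006]]
force: [0.6, 0.4, -5.3]
width: 0.0525
```

```bash
python3 to.py .5175 -.271 .13 97.3
```

```text
t 22.43 tcp [0.5045 0.08   0.1289] F [ 0.6  0.4 -5.3] w 0.0525 q [-0.07  0.05  1.97  0.    1.14 -1.76]
slide [-0.0026  0.0314 -0.3499] n 0.351 turn [-0.0009  0.0063 -0.0247]
```

>>> drive_tool(slide=[[0, 0.002, -0.02], [0, 0.003, -0.032], [0, 0.003, -0.034], [0, 0.003, -0.034], [0, 0.003, -0.034]], angular=[[0, 0.003, -0.01], [0, 0.003, -0.01], [0, 0, -0.005], [0, 0, 0], [0, 0, 0]], hand=[255, 255, 255, 255, 255])

```text
clock: 22.85
tcp_pos: [0.5048, -0.0724, 0.1176]
orientation: [[-0.011, -0.99, -0.138], [0.006, -0.138, 0.99], [-1.0, 0.01, 0.008]]
force: [0.3, 0.1, -4.8]
width: 0.0527
```

>>> drive_tool(slide=[[0, 0.003, -0.034], [0, 0.003, -0.034], [0, 0.003, -0.034], [0, 0.002, -0.025], [0, 0, 0]], angular=[[0, 0, 0], [0, 0, 0], [0, 0, 0], [0, 0, 0], [0, 0, 0]], hand=[255, 255, 255, 255, 255])

```text
clock: 23.27
tcp_pos: [0.5041, -0.2084, 0.1025]
orientation: [[-0.026, -0.991, -0.132], [0.013, -0.132, 0.991], [-1.0, 0.024, 0.016]]
force: [-0.1, -0.2, -4.9]
width: 0.0523
```

```bash
python3 to.py .5175 -.271 .13 97.3
```

```text
t 23.27 tcp [ 0.5041 -0.2084  0.1025] F [-0.1 -0.2 -4.9] w 0.0523 q [-0.6   0.18  1.89 -0.    1.1  -2.3 ]
slide [-0.0286 -0.0043 -0.0633] n 0.07 turn [ 0.0052  0.0163 -0.0242]
```

>>> drive_tool(slide=[[0, -0.001, -0.03], [0, -0.002, -0.028], [0, 0, 0], [0, 0, 0]], angular=[[0.003, 0.008, -0.012], [0.002, 0.008, -0.012], [0, 0, 0], [0, 0, 0]], hand=[255, 255, 255, 255])

```text
clock: 23.6
tcp_pos: [0.5094, -0.2653, 0.0896]
orientation: [[-0.012, -0.992, -0.124], [0.011, -0.124, 0.992], [-1.0, 0.011, 0.012]]
force: [-0.5, 1.0, -5.1]
width: 0.0529
```

```bash
python3 to.py .5175 -.271 .03 97.3
```

```text
t 23.6 tcp [ 0.5094 -0.2653  0.0896] F [-0.5  1.  -5.1] w 0.0529 q [-0.68  0.25  1.83  0.    1.08 -2.37]
slide [ 0.0595 -0.008  -0.0075] n 0.06 turn [-0.0034  0.0125 -0.011 ]
```

>>> drive_tool(slide=[[0.015, -0.003, -0.003], [0.016, -0.003, -0.003], [0.012, -0.001, -0.001], [0, 0, 0], [0, 0, 0]], angular=[[-0.002, 0.006, -0.006], [-0.001, 0.006, -0.005], [0, 0, 0], [0, 0, 0], [0, 0, 0]], hand=[255, 255, 255, 255, 255])

```text
clock: 24.02
tcp_pos: [0.5132, -0.2653, 0.0373]
orientation: [[-0.009, -0.992, -0.128], [0.009, -0.128, 0.992], [-1.0, 0.008, 0.01]]
force: [0.2, -0.1, -5.9]
width: 0.0522
```

```bash
python3 to.py .5175 -.271 .03 97.3
python3 - <<'E'
from bench import env, viewer
from h import *
for n in ['wrist','scene']:
    s=viewer.snapshot(n); cv2.imwrite('pics/%s9.png'%n,s['color'][...,::-1])
E
```

```text
t 24.02 tcp [ 0.5132 -0.2653  0.0373] F [ 0.2 -0.1 -5.9] w 0.0522 q [-0.67  0.34  1.84  0.    0.98 -2.37]
slide [ 0.0072 -0.0036 -0.0063] n 0.01 turn [ 0.0013  0.0098 -0.0083]
```

View pics/scene9.png

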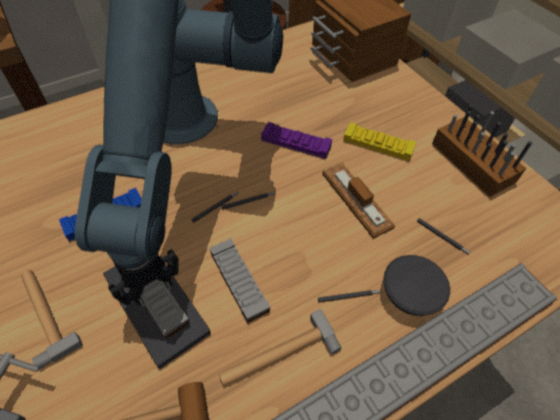

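The panel is above the block, lengthwise (scene px 158,303). Aligning and lowering.

>>> drive_tool(slide=[[0.002, -0.003, -0.006], [0.003, 0, 0], [0.002, 0, 0], [0, 0, 0]], angular=[[0, 0.009, -0.008], [0, 0, 0], [0, 0, 0], [0, 0, 0]], hand=[255, 255, 255, 255])

```text
clock: 24.45
tcp_pos: [0.5193, -0.2725, 0.0333]
orientation: [[0.005, -0.992, -0.129], [-0.004, -0.129, 0.992], [-1.0, -0.005, -0.005]]
force: [-0.4, -0.0, -5.3]
width: 0.0523
```

```bash
python3 to.py .5175 -.271 .03 97.3
```

```text
t 24.45 tcp [ 0.5193 -0.2725  0.0333] F [-0.4 -0.  -5.3] w 0.0523 q [-0.68  0.35  1.83  0.    0.95 -2.38]
slide [0.0032 0.0016 0.0017] n 0.004 turn [ 0.002  -0.0047  0.0049]
```

>>> drive_tool(slide=[[0.002, 0.0015, 0.001], [0.002, 0, 0], [0.0015, 0, 0]], angular=[[0, -0.004, 0.005], [0, 0, 0], [0, 0, 0]], hand=[255, 255, 255])

```text
clock: 24.7
tcp_pos: [0.5183, -0.2723, 0.0299]
orientation: [[-0.0, -0.992, -0.129], [-0.001, -0.129, 0.992], [-1.0, 0.0, -0.001]]
force: [-8.5, 5.9, 16.5]
width: 0.0522
```

>>> drive_tool(slide=[[0.0015, 0, 0], [0.0015, 0, 0]], angular=[[0, 0, 0], [0, 0, 0]], hand=[255, 255])

```text
clock: 24.87
tcp_pos: [0.5184, -0.2724, 0.03]
orientation: [[-0.002, -0.992, -0.129], [0.0, -0.129, 0.992], [-1.0, 0.002, 0.0]]
force: [-5.0, 4.1, 5.9]
width: 0.0525
```

>>> drive_tool(slide=[[0, 0, 0], [0, 0, 0], [0, 0, 0], [0, 0, 0], [0, 0, 0]], angular=[[0, 0, 0], [0, 0, 0], [0, 0, 0], [0, 0, 0], [0, 0, 0]], hand=[150, 80, 40, 0, 0])

```text
clock: 25.28
tcp_pos: [0.5214, -0.2748, 0.0336]
orientation: [[0.005, -0.992, -0.129], [-0.005, -0.129, 0.992], [-1.0, -0.004, -0.006]]
force: [-0.2, -0.2, -0.9]
width: 0.0853
```

>>> drive_tool(slide=[[0, 0, 0], [0, 0, 0], [-0.02, 0, 0], [-0.025, 0, 0], [-0.03, 0, 0]], angular=[[0, 0, 0], [0, 0, 0], [0, 0, 0], [0, 0, 0], [0, 0, 0]], hand=[0, 0, 0, 0, 0])

```text
clock: 25.7
tcp_pos: [0.5172, -0.2717, 0.1037]
orientation: [[-0.006, -0.992, -0.129], [0.003, -0.129, 0.992], [-1.0, 0.006, 0.004]]
force: [0.3, -0.2, -0.2]
width: 0.0851
```

>>> drive_tool(slide=[[-0.03, 0, 0], [-0.03, 0, 0], [-0.03, 0.01, 0], [-0.01, 0.02, 0], [0, 0, 0]], angular=[[0, 0, 0], [0, 0, 0], [0, 0, 0], [0, 0, 0], [0, 0, 0]], hand=[0, 0, 0, 0, 0])

```text
clock: 26.12
tcp_pos: [0.4897, -0.2775, 0.2155]
orientation: [[0.002, -0.991, -0.13], [-0.004, -0.13, 0.991], [-1.0, -0.002, -0.004]]
force: [-0.3, -0.3, 0.3]
width: 0.0854
```

```bash
python3 to.py .5175 -.271 .2 97.3
python3 - <<'E'
from bench import env, viewer
from h import *
from scipy import ndimage as nd
for n in ['scene','wrist','top']:
    s=viewer.snapshot(n); cv2.imwrite('pics/%s10.png'%n,s['color'][...,::-1])
    P=cloud(s); ok=s['depth']>0
    for nm,c,w,z0,z1 in [('Q',(.517,-.27),(.13,.08),.037,.07),('block',(.517,-.27),(.15,.085),.012,.07),('P',(.555,-.092),(.12,.05),.012,.05),('handle',(.503,.269),(.06,.04),.045,.07),('rest',(.499,.269),(.13,.05),.008,.07)]:
        m=nd.binary_opening(ok&(abs(P[...,0]-c[0])<w[0])&(abs(P[...,1]-c[1])<w[1])&(P[...,2]>z0)&(P[...,2]<z1))
        if m.sum()>50:
            r=rect(P,m); print(n,nm,r[0].round(4),r[1].round(),round(r[2],2),'ztop',np.percentile(P[m][:,2],[50,97]).round(4))
E
```

```text
t 26.12 tcp [ 0.4897 -0.2775  0.2155] F [-0.3 -0.3  0.3] w 0.0854 q [-0.72  0.06  1.8  -0.    1.28 -2.42]
slide [ 0.0155 -0.0284  0.0029] n 0.032 turn [ 0.0033 -0.004   0.0016]
scene Q [ 0.5198 -0.2723] [192.  54.] 7.49 ztop [0.0495 0.0558]
scene block [ 0.517  -0.2706] [252. 120.] 7.38 ztop [0.0256 0.0544]
scene P [ 0.5553 -0.0924] [192.  55.] -1.09 ztop [0.0228 0.029 ]
scene handle [0.5063 0.2686] [70. 32.] -2.79 ztop [0.0554 0.0585]
scene rest [0.4998 0.2687] [231.  65.] -0.81 ztop [0.0162 0.0572]
wrist Q [ 0.5174 -0.2719] [190.  54.] 7.48 ztop [0.0504 0.0563]
wrist block [ 0.5139 -0.2705] [249. 120.] 7.32 ztop [0.0257 0.0545]
wrist P [ 0.5306 -0.0919] [146.  56.] -0.86 ztop [0.0233 0.0289]
top Q [ 0.5663 -0.2653] [95. 55.] 7.16 ztop [0.0501 0.0562]
top block [ 0.5637 -0.2636] [155. 121.] 7.18 ztop [0.0272 0.0549]
top P [ 0.5546 -0.0922] [192.  55.] -0.97 ztop [0.0242 0.0306]
top handle [0.5027 0.269 ] [71. 30.] -1.18 ztop [0.0569 0.0604]
top rest [0.4978 0.2694] [230.  65.] -1.22 ztop [0.0166 0.0586]
```

View pics/scene10.png

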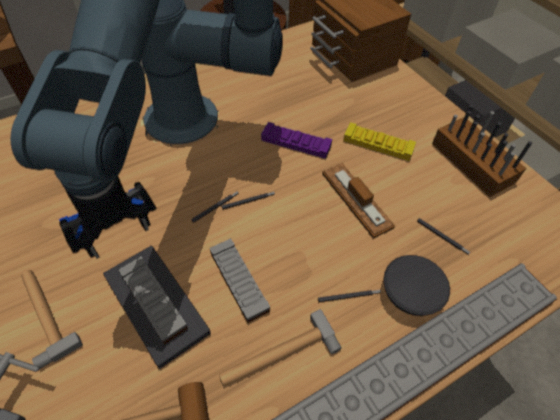

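View pics/wrist10.png

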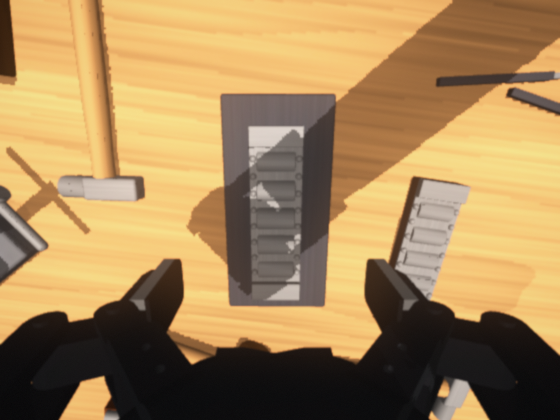

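The scene view shows Q centred on the block (158,295), P where it started (240,280) and the straightedge on its rest (358,198). The arm is clear, so I'm handing in.

```bash
python3 -c "
from bench import env
print(env.sign_off())"
```

```text
the job is handed in; nothing more can be done
None
```

The job is handed in at about 26 s of the 70 s allowed; sign-off gives no verdict.

- **Feel test:** I laid the straightedge on the panel at (0.555, −0.092) and let go. I then pressed the hole end (about 12 N, 68 mm from the middle) and the plain end (about 10.5 N, 65 mm). Both ends stood at 0.036 m while pressed, so it did not rock and that panel is sound. The depth images agree: the other panel's middle rib stands about 4 mm above its rims.
- **Straightedge:** It is back on its rest, let go, about 5–6 mm off along the rest and less than 1 mm across. The angle to the rest came out under 0.1° in the top view and about 2° in the scene view; the limit is 0.2 rad (11°).
- **Bulged panel:** It lies face up on the dressing block, about 3 mm off along, 2 mm across and 0.2° turned. The rim height matches the block plus the panel.
- **Sound panel:** It is within about 1 mm of where it started.
- **Arm:** It is clear, with the force reading near zero.

**Over the 5–15 N advice:** On first contact the presses briefly peaked at about 30 N on the hole end and 19 N on the plain end. Seating the straightedge on its rest reached about 21 N. I saw nothing shift.

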